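# Nest the angle offcuts in the V rack and put the corner plate in its cut-out

### The job

Put the frame kit away: set the lower angle offcut in the tilted V rack, its tall leg lying on the rack's face nearest the robot, then nest the taller one snugly in it the same way round, and after that slide the rack's end stop up until both are held flush against the fixed end plate. Also lay the flat corner plate fully down in the tray cut-out of its own outline. Set everything down gently, without dropping or slamming the angles, leave it all released, and leave the other things on the bench where they are.

Things in the scene. Friction and masses are not known exactly. Their poses are not given: they have to be found in the camera images.
- angle_low: Loose aluminium angle (L profile): tall leg 55 mm, foot 40 mm (outside), 8 mm thick, 100 mm long, 0.19 kg. Origin on the outer corner edge, mid-length; z up the tall leg (fills x 0-8), x along the foot (fills z 0-8), y along the length. Starts standing on its foot, tall leg upright on the robot's side, yaw within 0.4 rad, in a row with the other angle and the corner plate, in any order.
- angle_tall: Taller loose aluminium angle: like the lower one (foot 40 mm, 8 mm thick, 100 mm long, same origin, axes and way of standing) but tall leg 80 mm, 0.24 kg. Nested in the lower one with equal axes, its origin is at x = +8, z = +8 mm in the lower one's frame, and y = 0 when the ends are flush; its tall leg then stands 33 mm proud of the lower one's.
- vee: Trough of the grey steel V rack. Origin on the V's bottom line, 32 mm above the bench, where a seated flush angle's origin goes (axes equal). z up the 25 mm tall face, leaning 35 deg from vertical towards the robot; x up the 40 mm low face, 35 deg above level, away from the robot; y along the V. The lower angle's tall leg stands 30 mm proud. Fixed end plate at y = -50 mm, to x 44, z 40 mm.
- rack: The whole V rack, fixed to the bench, left or right, yaw within 0.2 rad; carries the trough and the end stop. Base plate 90 mm (x -30 to 60) by 215 mm (y -70 to 145), 8 mm thick. Origin on the bench straight under the trough's origin; y along the V, same yaw. An angle let go a few mm clear of the trough's faces usually slides home.
- stop (a joint): Travel of the rack's steel end stop along the V, m: 0 open, to 0.046 as it slides in the trough's -y direction towards the fixed end plate; starts at 0 to 0.012. Its face is at trough y = 90 mm minus this value, so at 0.040 it holds the 100 mm angles flush. It stays where left; sliding takes about 2 N, about 10 N when pushing both angles.
- stop_knob (a point): Grip point on the end stop's upright square steel post (16 x 16 mm, vertical, sides parallel to the rack's): on its axis, 100 mm above the bench, 15 mm below the post's top; the post is free down to 30 mm below this point. Moves with the stop; the axis is 25 mm behind (+y of) the stop's face.
- corner: Loose flat L-shaped aluminium corner plate lying flat: 70 x 70 mm outline, arms 24 mm wide, 14 mm thick, 0.11 kg. Origin at the centre of the 70 mm square, on the underside. One arm runs along x at y -35 to -11 mm, the other along y at x -35 to -11 mm; z up. Yaw within 0.4 rad.
- tray: Shadow-cut tray fixed to the bench on the side where the rack is not (black foam on white, 110 x 150 mm, 10 mm high), yaw within 0.25 rad. Origin on the bench under the centre of its L cut-out (77 x 77 mm, arms 31 mm, 6 mm deep, floor 4 mm above the bench), whose axes are as the corner plate's: arms meet at -x, -y. A straight cut-out (77 x 32 mm) on the -y side stays empty.
- screwdriver: Bystander, to be left alone: screwdriver, 170 mm long. Origin at its underside.
- jar: Bystander, to be left alone: small white screw-top jar, 36 mm across, 50 mm high, between the rack and the tray. Origin at its underside.
- nut: Bystander, to be left alone: brass disc 24 mm across, 12 mm high, in the row with the parts. Origin at its underside.
- weight: Bystander, to be left alone: brass cylinder 26 mm across, 22 mm high, in the row with the parts. Origin at its underside.
- spool: Bystander, to be left alone: solder spool standing on its flange, 56 mm across, 40 mm high, at the back. Origin at its underside.
- meter: Bystander, to be left alone: grey hand-held multimeter, 150 x 75 x 35 mm, lying flat at the back. Origin at its underside.
- square: Bystander, to be left alone: try square with a wooden stock, lying flat, 12 mm high. Origin at its underside.
Not all that is in view belongs to the job. Several things have the shape of the corner; the one meant has the colours described above.

How it is judged:
On the way, in this order (a step that is already met when the one before it is completed fails the run):
1. the lower angle sits home in the V rack, released (x of angle_low in the frame of vee between -0.003 and 0.003 m and z of angle_low in the frame of vee between -0.003 and 0.003 m and angle between the z axis of angle_low and the z axis of vee, either way round below 0.07 rad and angle between the y axis of angle_low and the y axis of vee, either way round below 0.05 rad and y of angle_low in the frame of vee between -0.015 and 0.045 m and contact force between angle_low and the fingers below 0.1 N), for 0.2 s.
2. the taller angle is nested in the lower one, legs aligned, released (x of angle_low in the frame of vee between -0.003 and 0.003 m and z of angle_low in the frame of vee between -0.003 and 0.003 m and angle between the z axis of angle_low and the z axis of vee, either way round below 0.07 rad and angle between the y axis of angle_low and the y axis of vee, either way round below 0.05 rad and y of angle_low in the frame of vee between -0.015 and 0.045 m and x of angle_tall in the frame of angle_low between 0.005 and 0.011 m and z of angle_tall in the frame of angle_low between 0.005 and 0.011 m and angle between the z axis of angle_tall and the z axis of angle_low, either way round below 0.07 rad and angle between the y axis of angle_tall and the y axis of angle_low, either way round below 0.05 rad and contact force between angle_tall and the fingers below 0.1 N), for 0.2 s.
3. the end stop is slid up and both angles are flush against the fixed end plate (x of angle_low in the frame of vee between -0.003 and 0.003 m and z of angle_low in the frame of vee between -0.003 and 0.003 m and angle between the z axis of angle_low and the z axis of vee, either way round below 0.07 rad and angle between the y axis of angle_low and the y axis of vee, either way round below 0.05 rad and y of angle_low in the frame of vee between -0.015 and 0.045 m and x of angle_tall in the frame of angle_low between 0.005 and 0.011 m and z of angle_tall in the frame of angle_low between 0.005 and 0.011 m and angle between the z axis of angle_tall and the z axis of angle_low, either way round below 0.07 rad and angle between the y axis of angle_tall and the y axis of angle_low, either way round below 0.05 rad and y of angle_low in the frame of vee between -0.0035 and 0.0035 m and y of angle_tall in the frame of vee between -0.0035 and 0.0035 m and value of joint stop above 0.0365 m), for 0.2 s.
At the end, for the whole second after the job is handed in: Lower angle home in the V and taller one nested in it, each within 3 mm, legs 4 and length 3 degrees; both ends within 3.5 mm of flush at the end plate, stop joint over 0.0365; corner plate flat in the L cut-out (6.5 mm in plan, 2 mm in height, 9 degrees); all at rest (all of step 3 and horizontal distance between corner and tray below 0.0065 m and z of corner in the frame of tray between 0.002 and 0.006 m and angle between the x axis of corner and the x axis of tray, either way round below 0.16 rad and angle between corner's own z axis and vertical below 0.05 rad and linear speed of each of angle_low, angle_tall, corner below 0.02 m/s and angular speed of each of angle_low, angle_tall, corner below 0.2 rad/s); the robot touches nothing.
It fails at once if an angle was dropped or slammed into the rack or on the other (over 80 N) (contact force between any of angle_low, angle_tall and rack above 80 N or contact force between angle_low and angle_tall above 80 N).
It fails at once if a bystander was moved more than 20 mm (distance of any of screwdriver, jar, nut, weight, spool, meter, square from where it was at the start of the episode above 0.02 m).
It also fails if it takes over 72 s, if anything falls off the work surface, if the arm or the gripper's body presses on something with over 40 N, if the wrist force passes 120 N, or if a joint passes its speed limit or range.

### The arm

A 7-joint arm with a two-finger parallel gripper is mounted at the origin on the work surface. World frame = base frame: x ahead of the robot, y to its left, z up, the work surface at z = 0. Lengths are in m, angles in rad, forces in N, time in s.
With the tool pointing down it reaches from about 0.425 to 0.925 m from the base axis. Payload 6.8 kg.
Tool frame: the origin (TCP) lies between the finger pads; the fingertips stand finger_overhang ahead of it and the grasp point (between the pads) lies 6 mm ahead of it (finger_overhang is the distance from the TCP to the fingertips, in m); z points along the fingers, y is the line along which they close (so a half turn about z gives the same grasp; the last joint's range is limited). The gripper opens to 85 mm and grips with 20 to 120 N. Pads are 22 mm wide; open, the fingers measure 114 mm over their backs; the gripper's body (76 mm by 85 mm) begins 54 mm behind the grasp point. The pads swing forward as they close: fully open they stand 13 mm farther back than shut.
Start: joints at [1.1, 0.477, 0.022, 1.555, -0.011, 1.109, -0.083], TCP at [0.24, -0.631, 0.256] pointing down, gripper open.
Joint ranges: [-2.96, 2.96], [-0.34, 2.1], [-1.41, 1.46], [0.24, 2.44], [-1.37, 4.51], [0.17, 1.92], [-2.96, 2.96]. Speed limits (rad/s): [2.39, 2.39, 3.14, 3.14, 3.14, 3.14, 3.14].

### API

Orientations are given as a unit quaternion [w, x, y, z].
In Python, from station import * gives the robot as it stands.
- The arm moves only by the tool drive_tool, never from a script. Its argument "increments" is a list of rows, each an object of numbers: "claw": the finger opening in m, from 0 to 0.0854; "dx", "dy", "dz": the shift along the tool's x, y, z in m; "wx", "wy", "wz": the turn, a rotation vector about the tool's x, y, z in degrees. A call has 1 to 20 rows; each row shifts and turns the commanded pose from where the row before left it, along the tool's axes as they then stand; what a row does not reach is not made up. A row lasts 1/8 s, in which the tool goes at most 62.5 mm and 10.7 degrees, less where a joint would pass 70% of its speed; a pose out of reach is approached as far as the arm can. A call with a gripper value outside its range is refused whole. The fingers move at their own pace and stop on an object; "newtons" is the grip in N (left out, the last holds). Time passes only in rows, so rows that do not move let the fingers close. It gives the time, the measured TCP pose, the force, the opening and the grip force at its end, in the units of the state.
- get_obs(): the state, without advancing time (a new reading comes with each control period).
- read_camera(name): name is "side" or "top" or "wrist"; returns (picture, depth): 480x640x3 uint8, red, green, blue; 480x640 float32, m along the optical axis (not along the pixel's ray), 0 where there is no reading.
- calibration(name): a dict with "intrinsics" (3x3 intrinsics, pixels), "R" (3x3) and "t" (3): a world point X has camera coordinates R X + t; the wrist camera has in their place "mount" (4x4, takes a point from camera to tool coordinates, whose origin is the TCP and whose axes are the flange's). Camera axes: x right, y down, z forward; pixel columns grow to the right and rows downward; lengths in m; the calibration is good to about 2 mm. A picture is of the moment at which its call begins: read the wrist's pose just before it. calibration takes no time and is no camera call.
- hand_in(): hands the job in; it is judged then, once.
The state is a dict: "t": time; "q": joint angles; "joint_vel": joint speeds; "joint_torque": joint torques, N m; "eef_pos": TCP position; "tool_rot": TCP orientation; "contact_force": force on the tool from outside, world axes, zero at the start; "torque": the same for the moment, N m; "gripper_width": opening from 0.0 (shut) to 1.0 (fully open); "grasp_force": force on a finger pad.
Only numpy, scipy, OpenCV 4.12 (cv2) and the standard library are available. Lean on these libraries where they do the work, as an engineer would, in place of code of your own. Each camera call takes 0.05 s, during which the arm holds its last target. There are 200 camera calls.

## Working session

There is one attempt and no reset: what is moved stays moved. The work goes in short steps, Python scripts to look and compute and a tool call to move; the robot and the scene stay as the last step left them, time stands still between calls to the robot, and variables do not carry over. Pictures are saved under pics/ and viewed, at most 10 in all, crops included, and the job is handed in when it is done.

Besides the shell and the picture viewer there is one more tool, called after "Request:" in YAML: its name, and indented under it one key for each argument. drive_tool: Moves the arm, as the interface text tells. Its arguments: {"type":"object","properties":{"increments":{"type":"array","items":{"type":"object","properties":{"claw":{"type":"number"},"dx":{"type":"number"},"dy":{"type":"number"},"dz":{"type":"number"},"wx":{"type":"number"},"wy":{"type":"number"},"wz":{"type":"number"}}}},"newtons":{"type":"number"}},"required":["increments"]}

```bash
mkdir -p pics; ls; python3 - <<'E'
from station import *
import cv2,numpy as np
o=get_obs();print({k:np.round(v,3) for k,v in o.items()})
for n in("top","side"):
    p,d=read_camera(n);cv2.imwrite(f"pics/{n}0.png",p[:,:,::-1]);np.savez(f"{n}0.npz",p=p,d=d)
    c=calibration(n);print(n,c, -np.array(c["R"]).T@np.array(c["t"]))
print(calibration("wrist"))
E
```

```text
pics
{'t': np.float64(0.0), 'q': array([ 1.1  ,  0.478,  0.022,  1.556, -0.011,  1.109, -0.083]), 'joint_vel': array([ 0.001,  0.   , -0.   , -0.001, -0.002,  0.001,  0.   ]), 'joint_torque': array([-1.0000e-03, -5.9646e+01,  1.6080e+00, -2.8120e+01,  1.3000e-02,
        9.0000e-03, -0.0000e+00]), 'eef_pos': array([ 0.239, -0.631,  0.255]), 'tool_rot': array([-0.001,  0.984,  0.18 , -0.   ]), 'contact_force': array([ 0.295,  0.162, -0.49 ]), 'torque': array([ 0.01 ,  0.04 , -0.006]), 'grasp_force': np.float64(0.0), 'gripper_width': np.float64(1.002)}
top {'intrinsics': array([[456.43590524,   0.        , 319.35585072],
       [  0.        , 456.43590524, 238.95026419],
       [  0.        ,   0.        ,   1.        ]]), 'R': array([[ 0.00795139, -0.9996994 ,  0.02319246],
       [-0.99628091, -0.00990991, -0.08559291],
       [ 0.08579701, -0.02242562, -0.99606022]]), 't': array([-0.0335866 ,  0.52438325,  1.14751586])} [ 0.42424664 -0.00264616  1.18865735]
side {'intrinsics': array([[463.09150456,   0.        , 322.60475107],
       [  0.        , 463.09150456, 238.17967828],
       [  0.        ,   0.        ,   1.        ]]), 'R': array([[ 0.99756355, -0.06726378, -0.01850779],
       [-0.05499282, -0.59493572, -0.80188981],
       [ 0.0429272 ,  0.80095385, -0.59718522]]), 't': array([-0.49393155,  0.0938112 ,  1.1248582 ])} [ 0.44960005 -0.87837157  0.73783335]
{'intrinsics': array([[337.71107151,   0.        , 321.023942  ],
       [  0.        , 337.71107151, 242.86116862],
       [  0.        ,   0.        ,   1.        ]]), 'mount': array([[ 5.91062409e-04, -9.52564249e-01, -3.04336989e-01,
         7.82750248e-02],
       [ 9.99999825e-01,  5.65681487e-04,  1.71567530e-04,
        -1.12843881e-03],
       [ 8.72870454e-06, -3.04337037e-01,  9.52564417e-01,
        -1.16562774e-01],
       [ 0.00000000e+00,  0.00000000e+00,  0.00000000e+00,
         1.00000000e+00]])}
```

View pics/top0.png

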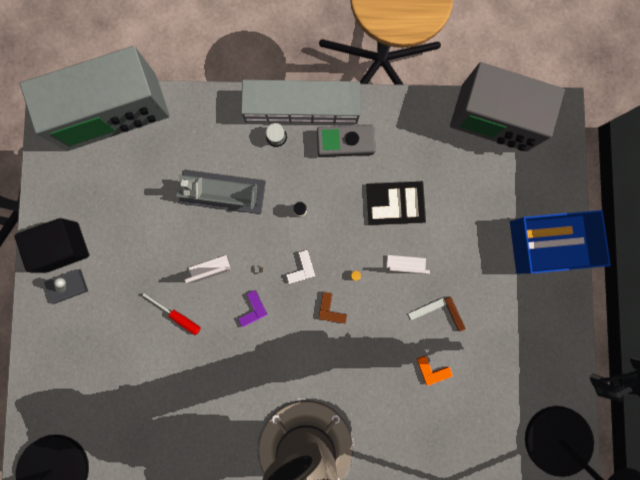

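View pics/side0.png

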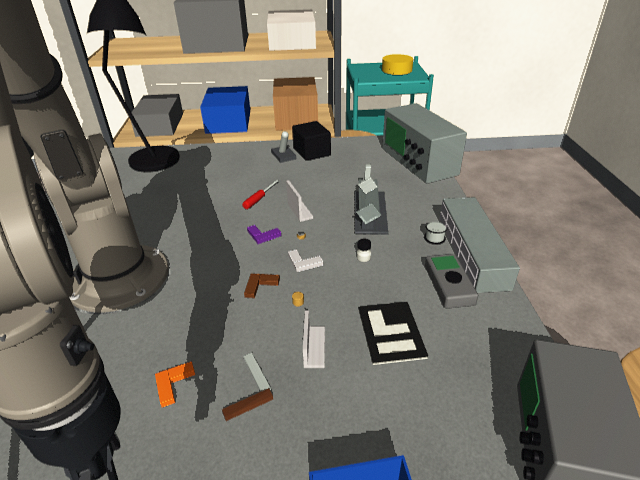

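The top view shows angles at (208,268) and (407,264), the aluminium corner at (300,266), the rack at (220,190) with its stop post at (185,185), and the tray at (395,203). The side view agrees. Next I measure heights from depth.

```bash
cat > h.py <<'E'
import numpy as np,cv2
from station import *
from scipy.spatial.transform import Rotation as Ro
def cloud(name,d,T=None):
    c=calibration(name);K=np.array(c["intrinsics"])
    v,u=np.mgrid[:480,:640]
    P=np.stack([(u-K[0,2])/K[0,0]*d,(v-K[1,2])/K[1,1]*d,d],-1)
    if name=="wrist":
        M=np.array(c["mount"]);P=P@M[:3,:3].T+M[:3,3]
        o=T or get_obs();q=np.array(o["tool_rot"]);R=Ro.from_quat(q[[1,2,3,0]]).as_matrix()
        return P@R.T+np.array(o["eef_pos"])
    return (P-np.array(c["t"]))@np.array(c["R"])
def rect(P2,s=10000):
    """minAreaRect in m: centre, (long,short), yaw deg of the long side"""
    b=cv2.boxPoints(cv2.minAreaRect((P2*s).astype(np.float32)))/s
    e1,e2=b[1]-b[0],b[2]-b[1]
    if np.hypot(*e1)<np.hypot(*e2): e1,e2=e2,e1
    return b.mean(0).round(4),np.round([np.hypot(*e1),np.hypot(*e2)],4),np.degrees(np.arctan2(e1[1],e1[0])).round(1)
E
python3 - <<'E'
from h import *
for n in("top","side"):
    D=np.load(n+"0.npz");C=cloud(n,D["d"]);np.save(n+"C.npy",C);p=D["p"].astype(int)
    m=(C[...,0]>0.3)&(C[...,0]<0.8)&(abs(C[...,1])<0.55)&(D["d"]>0)
    # bench height check
    print(n,"bench z",np.median(C[m][:,2]).round(4))
    h=(m&(C[...,2]>0.006)).astype(np.uint8)
    k,L,st,ce=cv2.connectedComponentsWithStats(h)
    for i in range(1,k):
        if st[i,4]<25: continue
        Q=C[L==i];print(st[i,:5],"cen",Q.mean(0).round(3),"zmax",np.percentile(Q[:,2],[50,98]).round(3),"rgb",np.median(p[L==i],0),rect(Q[:,:2]))
E
```

```text
top bench z 0.0011
[ 71 113  48  27 720] cen [0.79  0.525 0.094] zmax [0.1   0.152] rgb [27.5 55.  34. ] (array([0.7886, 0.5226], dtype=float32), array([0.0547, 0.0227], dtype=float32), np.float32(-90.0))
[112 120   8   4  26] cen [0.798 0.47  0.102] zmax [0.103 0.109] rgb [16.  15.5 17. ] (array([0.7979, 0.4698], dtype=float32), array([0.0143, 0.0045], dtype=float32), np.float32(-74.6))
[489 123  50  27 859] cen [ 0.787 -0.513  0.086] zmax [0.092 0.133] rgb [33. 32. 32.] (array([ 0.7831, -0.5068], dtype=float32), array([0.0876, 0.0356], dtype=float32), np.float32(87.2))
[266 132  20  14 199] cen [0.787 0.086 0.031] zmax [0.035 0.041] rgb [196. 196. 184.] (array([0.7867, 0.0865], dtype=float32), array([0.0491, 0.026 ], dtype=float32), np.float32(-88.9))
[ 317  133   59   24 1296] cen [ 0.771 -0.093  0.034] zmax [0.036 0.044] rgb [ 81.  111.   78.5] (array([ 0.7723, -0.0964], dtype=float32), array([0.1517, 0.0557], dtype=float32), np.float32(-89.5))
[ 177  169   88   44 2730] cen [0.644 0.223 0.037] zmax [0.041 0.104] rgb [93. 95. 91.] (array([0.6493, 0.2271], dtype=float32), array([0
[... 4448 characters left out ...]
.056] rgb [203. 196. 188.] (array([ 0.4608, -0.2581], dtype=float32), array([0.1016, 0.04  ], dtype=float32), np.float32(85.6))
[227 370  46  49 629] cen [ 0.341 -0.373  0.01 ] zmax [0.011 0.014] rgb [91. 51. 29.] (array([ 0.3451, -0.3681], dtype=float32), array([0.1055, 0.0657], dtype=float32), np.float32(67.6))
[ 520  388   48   84 1872] cen [ 0.786 -0.513  0.092] zmax [0.094 0.131] rgb [31. 33. 31.] (array([ 0.7809, -0.5049], dtype=float32), array([0.0899, 0.0385], dtype=float32), np.float32(89.7))
[ 309  455   98   25 1463] cen [ 0.526 -0.543  0.062] zmax [0.064 0.081] rgb [ 26.  77. 177.] (array([ 0.5098, -0.5447], dtype=float32), array([0.1394, 0.0161], dtype=float32), np.float32(2.4))
```

Request:
drive_tool:
  increments:
    - {"wz": -9.9,"claw": 0.06}
    - {"wz": -9.9}
    - {"wz": -9.9}
    - {"wz": -9.9}
    - {"wz": -9.9}
    - {"wz": -9.9}
    - {"wz": -9.9}
    - {"dx": 0.04,"dy": 0.036}
    - {"dx": 0.04,"dy": 0.036}
    - {"dx": 0.04,"dy": 0.036}
    - {"dx": 0.04,"dy": 0.036}
    - {"dx": 0.04,"dy": 0.036}
    - {"dx": 0.04,"dy": 0.036}
    - {"dx": 0.04,"dy": 0.036}
    - {"dx": 0.04,"dy": 0.036}
    - {"dx": 0.04,"dy": 0.036}
    - {"dx": 0.04,"dy": 0.036}
    - {"dz": 0}
  newtons: 40

```text
schema error: expected keys claw, dx, dy, dz, wx, wy, wz
```

```bash
cat >> h.py <<'E'
def pose():
    o=get_obs();q=np.array(o["tool_rot"]);return np.array(o["eef_pos"]),Ro.from_quat(q[[1,2,3,0]]).as_matrix(),o
def go(p,R=None):
    """tool-frame shift (m) at present axes, then rotvec deg to reach R"""
    p0,R0,o=pose();d=R0.T@(np.array(p)-p0);print("shift",d.round(4),"norm",np.linalg.norm(d).round(4))
    if R is not None:
        w=np.degrees(Ro.from_matrix(R0.T@R).as_rotvec());print("turn",w.round(2))
def look(n):
    p0,R0,o=pose();p,d=read_camera("wrist");cv2.imwrite(f"pics/{n}.png",p[:,:,::-1])
    C=cloud("wrist",d,o);np.savez(n+".npz",p=p,C=C,d=d);return p.astype(int),C,d
E
python3 - <<'E'
import station;print([k for k in dir(station) if k[0]!='_'],getattr(station,'finger_overhang',None))
from h import *
p0,R0,o=pose();print(o["t"],p0.round(4),R0.round(3),o["gripper_width"])
p,C,d=look("tray1")
b=abs(C[...,2])<0.008
print("bench",np.median(C[b&(C[...,0]<0.55)][:,2]))
E
```

```text
['PlanningError', 'calibration', 'finger_overhang', 'get_obs', 'hand_in', 'read_camera'] 0.025
0.1 [ 0.2394 -0.6306  0.2554] [[ 0.935  0.355 -0.001]
 [ 0.355 -0.935  0.001]
 [-0.    -0.002 -1.   ]] 1.0033166767740647
bench -0.0010888185594361
```

View pics/tray1.png

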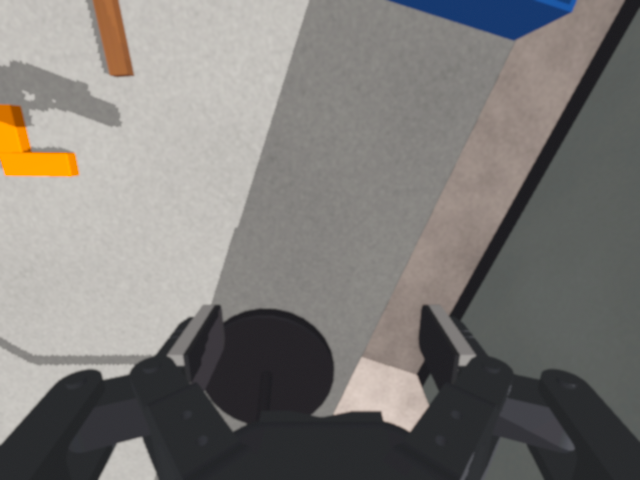

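The wrist view only shows the bench edge, the orange decoy at (30,150) and the fingers in the bottom third, because the move was refused: every row needs all the keys. I'll send it again.

Request:
drive_tool:
  increments:
    - {"claw": 0.06,"dx": 0,"dy": 0,"dz": 0,"wx": 0,"wy": 0,"wz": -9.9}
    - {"claw": 0.06,"dx": 0,"dy": 0,"dz": 0,"wx": 0,"wy": 0,"wz": -9.9}
    - {"claw": 0.06,"dx": 0,"dy": 0,"dz": 0,"wx": 0,"wy": 0,"wz": -9.9}
    - {"claw": 0.06,"dx": 0,"dy": 0,"dz": 0,"wx": 0,"wy": 0,"wz": -9.9}
    - {"claw": 0.06,"dx": 0,"dy": 0,"dz": 0,"wx": 0,"wy": 0,"wz": -9.9}
    - {"claw": 0.06,"dx": 0,"dy": 0,"dz": 0,"wx": 0,"wy": 0,"wz": -9.9}
    - {"claw": 0.06,"dx": 0,"dy": 0,"dz": 0,"wx": 0,"wy": 0,"wz": -9.9}
    - {"claw": 0.06,"dx": 0.04,"dy": 0.036,"dz": 0,"wx": 0,"wy": 0,"wz": 0}
    - {"claw": 0.06,"dx": 0.04,"dy": 0.036,"dz": 0,"wx": 0,"wy": 0,"wz": 0}
    - {"claw": 0.06,"dx": 0.04,"dy": 0.036,"dz": 0,"wx": 0,"wy": 0,"wz": 0}
    - {"claw": 0.06,"dx": 0.04,"dy": 0.036,"dz": 0,"wx": 0,"wy": 0,"wz": 0}
    - {"claw": 0.06,"dx": 0.04,"dy": 0.036,"dz": 0,"wx": 0,"wy": 0,"wz": 0}
    - {"claw": 0.06,"dx": 0.04,"dy": 0.036,"dz": 0,"wx": 0,"wy": 0,"wz": 0}
    - {"claw": 0.06,"dx": 0.04,"dy": 0.036,"dz": 0,"wx": 0,"wy": 0,"wz": 0}
    - {"claw": 0.06,"dx": 0.04,"dy": 0.036,"dz": 0,"wx": 0,"wy": 0,"wz": 0}
    - {"claw": 0.06,"dx": 0.04,"dy": 0.036,"dz": 0,"wx": 0,"wy": 0,"wz": 0}
    - {"claw": 0.06,"dx": 0.04,"dy": 0.036,"dz": 0,"wx": 0,"wy": 0,"wz": 0}
    - {"claw": 0.06,"dx": 0,"dy": 0,"dz": 0,"wx": 0,"wy": 0,"wz": 0}
  newtons: 40

```text
t: 2.4
eef_pos: [0.6018, -0.2244, 0.2561]
tool_rot: [-0.001, 0.704, 0.711, 0.002]
contact_force: [0.2, 0.0, -0.3]
gripper_width: 0.704
grasp_force: 0.0
```

```bash
cat >> h.py <<'E'
def blobs(mask,C,amin=150):
    k,L,st,ce=cv2.connectedComponentsWithStats(mask.astype(np.uint8))
    for i in range(1,k):
        if st[i,4]<amin: continue
        Q=C[L==i];print(st[i],Q.mean(0).round(4),"z50/98",np.percentile(Q[:,2],[50,98]).round(4),*rect(Q[:,:2]))
E
python3 - <<'E'
from h import *
p0,R0,o=pose();print(o["t"],p0.round(4),R0.round(3),o["gripper_width"])
p,C,d=look("tray2")
b=abs(C[...,2])<0.006
print("bench",np.median(C[b][:,2]))
reg=(abs(C[...,0]-.625)<.09)&(abs(C[...,1]+.23)<.11)&(d>0.2)
print("white");blobs(reg&(p.min(2)>120),C)
print("tray black");blobs(reg&(C[...,2]>0.006),C)
E
```

```text
2.4 [ 0.6018 -0.2244  0.2561] [[-0.01   1.     0.001]
 [ 1.     0.01   0.003]
 [ 0.003  0.001 -1.   ]] 0.7040369012917616
bench -0.0010650782355626776
white
[  258   110   174   194 16059] [ 0.6256 -0.2192 -0.0011] z50/98 [-0.0012  0.0005] [ 0.625 -0.23 ] [0.22 0.18] -90.0
[ 302  156   74   72 3205] [ 0.6129 -0.2113  0.0031] z50/98 [0.0029 0.0089] [ 0.6219 -0.2037] [0.0785 0.078 ] 3.2
[ 307  237   69   28 1703] [ 0.6259 -0.2719  0.0031] z50/98 [0.0029 0.0087] [ 0.6258 -0.2714] [0.0784 0.0334] 3.2
tray black
[ 286  143  106  138 8494] [ 0.6269 -0.2195  0.0088] z50/98 [0.0088 0.0104] [ 0.624  -0.2289] [0.1503 0.1103] -86.8
```

Request:
drive_tool:
  increments:
    - {"claw": 0.06,"dx": 0.04,"dy": -0.025,"dz": 0.01,"wx": 0,"wy": 0,"wz": 0}
    - {"claw": 0.06,"dx": 0.04,"dy": -0.025,"dz": 0.01,"wx": 0,"wy": 0,"wz": 0}
    - {"claw": 0.06,"dx": 0.04,"dy": -0.025,"dz": 0.01,"wx": 0,"wy": 0,"wz": 0}
    - {"claw": 0.06,"dx": 0.04,"dy": -0.025,"dz": 0.01,"wx": 0,"wy": 0,"wz": 0}
    - {"claw": 0.06,"dx": 0.04,"dy": -0.025,"dz": 0.01,"wx": 0,"wy": 0,"wz": 0}
    - {"claw": 0.06,"dx": 0.04,"dy": -0.025,"dz": 0.01,"wx": 0,"wy": 0,"wz": 0}
    - {"claw": 0.06,"dx": 0,"dy": 0,"dz": 0,"wx": 0,"wy": 0,"wz": -8.4}
    - {"claw": 0.06,"dx": 0,"dy": 0,"dz": 0,"wx": 0,"wy": 0,"wz": -8.4}
    - {"claw": 0.06,"dx": 0,"dy": 0,"dz": 0,"wx": 0,"wy": 0,"wz": 0}

```text
t: 3.58
eef_pos: [0.4483, 0.0077, 0.1962]
tool_rot: [0.0, 0.597, 0.802, -0.0]
contact_force: [-0.4, 0.7, 0.2]
gripper_width: 0.702
grasp_force: 0.0
```

```bash
python3 - <<'E'
from h import *
p0,R0,o=pose();print(o["t"],p0.round(4),R0.round(3))
p,C,d=look("cor1")
reg=(abs(C[...,0]-.45)<.06)&(abs(C[...,1]-.02)<.08)&(d>0.15)
blobs(reg&(C[...,2]>0.005)&(C[...,2]<.03),C)
blobs(reg&(C[...,2]>0.011)&(C[...,2]<.03),C)
y=np.radians(17.3)
E
```

```text
3.575 [0.4483 0.0077 0.1962] [[-0.287  0.958 -0.   ]
 [ 0.958  0.287 -0.001]
 [-0.001 -0.    -1.   ]]
[ 294  170   77   76 3300] [0.4478 0.0154 0.0127] z50/98 [0.0128 0.0142] [0.4545 0.0255] [0.0705 0.0691] 16.3
[ 294  170   77   76 3206] [0.4474 0.0153 0.0128] z50/98 [0.0128 0.0143] [0.4545 0.0255] [0.0703 0.0692] 16.5
```

Request:
drive_tool:
  increments:
    - {"claw": 0.05,"dx": 0.005,"dy": -0.004,"dz": 0.045,"wx": 0,"wy": 0,"wz": 0}
    - {"claw": 0.05,"dx": 0.005,"dy": -0.004,"dz": 0.045,"wx": 0,"wy": 0,"wz": 0}
    - {"claw": 0.05,"dx": 0.005,"dy": -0.004,"dz": 0.045,"wx": 0,"wy": 0,"wz": 0}
    - {"claw": 0.05,"dx": 0,"dy": 0,"dz": 0.02,"wx": 0,"wy": 0,"wz": 0}
    - {"claw": 0.05,"dx": 0,"dy": 0,"dz": 0.01,"wx": 0,"wy": 0,"wz": 0}
    - {"claw": 0.05,"dx": 0,"dy": 0,"dz": 0,"wx": 0,"wy": 0,"wz": 0}
    - {"claw": 0.0,"dx": 0,"dy": 0,"dz": 0,"wx": 0,"wy": 0,"wz": 0}
    - {"claw": 0.0,"dx": 0,"dy": 0,"dz": 0,"wx": 0,"wy": 0,"wz": 0}
    - {"claw": 0.0,"dx": 0,"dy": 0,"dz": 0,"wx": 0,"wy": 0,"wz": 0}
    - {"claw": 0.0,"dx": 0,"dy": 0,"dz": 0,"wx": 0,"wy": 0,"wz": 0}
  newtons: 40

```text
t: 4.88
eef_pos: [0.4336, 0.02, 0.0323]
tool_rot: [0.001, 0.596, 0.803, 0.0]
contact_force: [-1.4, 0.7, 6.4]
gripper_width: 0.262
grasp_force: 39.4
```

Request:
drive_tool:
  increments:
    - {"claw": 0.0,"dx": 0,"dy": 0,"dz": -0.04,"wx": 0,"wy": 0,"wz": 0}
    - {"claw": 0.0,"dx": 0,"dy": 0,"dz": -0.04,"wx": 0,"wy": 0,"wz": 0}
    - {"claw": 0.0,"dx": 0,"dy": 0,"dz": 0,"wx": 0,"wy": 0,"wz": 6.7}
    - {"claw": 0.0,"dx": 0,"dy": 0,"dz": 0,"wx": 0,"wy": 0,"wz": 6.7}
    - {"claw": 0.0,"dx": -0.039,"dy": 0.0255,"dz": 0,"wx": 0,"wy": 0,"wz": 0}
    - {"claw": 0.0,"dx": -0.039,"dy": 0.0255,"dz": 0,"wx": 0,"wy": 0,"wz": 0}
    - {"claw": 0.0,"dx": -0.039,"dy": 0.0255,"dz": 0,"wx": 0,"wy": 0,"wz": 0}
    - {"claw": 0.0,"dx": -0.039,"dy": 0.0255,"dz": 0,"wx": 0,"wy": 0,"wz": 0}
    - {"claw": 0.0,"dx": -0.039,"dy": 0.0255,"dz": 0,"wx": 0,"wy": 0,"wz": 0}
    - {"claw": 0.0,"dx": -0.039,"dy": 0.0255,"dz": 0,"wx": 0,"wy": 0,"wz": 0}
    - {"claw": 0.0,"dx": 0,"dy": 0,"dz": 0,"wx": 0,"wy": 0,"wz": 0}
    - {"claw": 0.0,"dx": 0,"dy": 0,"dz": 0,"wx": 0,"wy": 0,"wz": 0}

```text
t: 6.38
eef_pos: [0.5991, -0.2036, 0.1112]
tool_rot: [-0.0, 0.685, 0.728, 0.0]
contact_force: [-1.5, 1.2, -1.6]
gripper_width: 0.266
grasp_force: 40.0
```

```bash
python3 - <<'E'
from h import *
p0,R0,o=pose();print(o["t"],p0.round(4),R0.round(3),o["gripper_width"]);go([.599,-.2043,.037])
p,C,d=look("cor2")
z=C[...,2]; m=(z>0.06)&(z<0.12)&(d>.12)&(p.min(2)>120)
blobs(m,C)
E
```

```text
6.375 [ 0.5991 -0.2036  0.1112] [[-0.061  0.998 -0.001]
 [ 0.998  0.061  0.001]
 [ 0.001 -0.001 -1.   ]] 0.26585086888672654
shift [-0.0008 -0.0001  0.0742] norm 0.0742
[ 294  247   70  136 7176] [ 0.5997 -0.2026  0.0917] z50/98 [0.0917 0.093 ] [ 0.6024 -0.2048] [0.0708 0.0299] -86.9
[397 341  29  10 196] [ 0.642  -0.2154  0.0914] z50/98 [0.0914 0.0924] [ 0.6419 -0.2158] [0.0134 0.0055] 0.3
```

View pics/cor2.png

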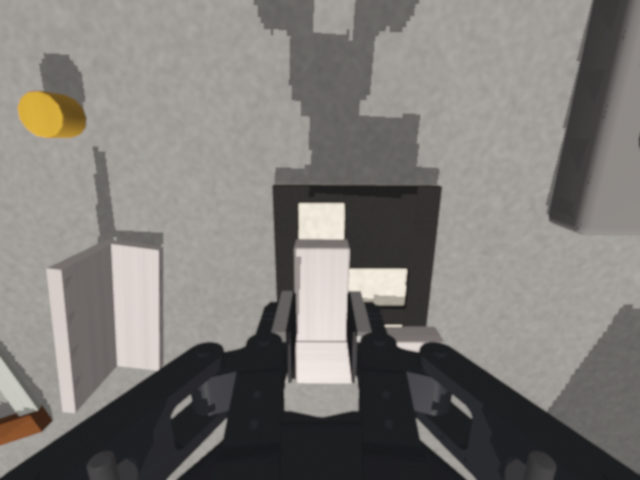

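The plate sits level in the grip over the tray; its arm is at (322,290) with the cut-out below it. Lowering.

Request:
drive_tool:
  increments:
    - {"claw": 0.0,"dx": 0,"dy": 0,"dz": 0.03,"wx": 0,"wy": 0,"wz": 0}
    - {"claw": 0.0,"dx": 0,"dy": 0,"dz": 0.02,"wx": 0,"wy": 0,"wz": 0}
    - {"claw": 0.0,"dx": 0,"dy": 0,"dz": 0.012,"wx": 0,"wy": 0,"wz": 0}
    - {"claw": 0.0,"dx": 0,"dy": 0,"dz": 0.006,"wx": 0,"wy": 0,"wz": 0}
    - {"claw": 0.0,"dx": 0,"dy": 0,"dz": 0.004,"wx": 0,"wy": 0,"wz": 0}
    - {"claw": 0.0,"dx": 0,"dy": 0,"dz": 0.002,"wx": 0,"wy": 0,"wz": 0}
    - {"claw": 0.0,"dx": 0,"dy": 0,"dz": 0,"wx": 0,"wy": 0,"wz": 0}
    - {"claw": 0.045,"dx": 0,"dy": 0,"dz": 0,"wx": 0,"wy": 0,"wz": 0}
    - {"claw": 0.045,"dx": 0,"dy": 0,"dz": 0,"wx": 0,"wy": 0,"wz": 0}
    - {"claw": 0.045,"dx": 0,"dy": 0,"dz": 0,"wx": 0,"wy": 0,"wz": 0}
    - {"claw": 0.045,"dx": 0,"dy": 0,"dz": -0.05,"wx": 0,"wy": 0,"wz": 0}
    - {"claw": 0.06,"dx": 0,"dy": 0,"dz": -0.06,"wx": 0,"wy": 0,"wz": 0}
    - {"claw": 0.06,"dx": 0,"dy": 0,"dz": -0.06,"wx": 0,"wy": 0,"wz": 0}

```text
t: 8.05
eef_pos: [0.5995, -0.2041, 0.2091]
tool_rot: [-0.0, 0.685, 0.728, 0.0]
contact_force: [1.2, 0.0, -1.0]
gripper_width: 0.705
grasp_force: 0.0
```

```bash
python3 - <<'E'
from h import *
p0,R0,o=pose();print(o["t"],p0.round(4),o["gripper_width"])
p,C,d=look("cor3")
z=C[...,2];reg=(abs(C[...,0]-.625)<.07)&(abs(C[...,1]+.23)<.09)&(d>.15)
blobs(reg&(z>0.013),C)
# angle_low from here
reg=(abs(C[...,0]-.465)<.06)&(abs(C[...,1]+.255)<.08)&(d>.1)
blobs(reg&(z>.004)&(z<.015),C);blobs(reg&(z>.048)&(z<.065),C,20)
E
```

```text
8.05 [ 0.5995 -0.2041  0.2091] 0.7048841799534195
[ 310  187   73   73 2978] [ 0.6145 -0.2123  0.0168] z50/98 [0.0168 0.0182] [ 0.6237 -0.2042] [0.0705 0.0693] -87.0
[ 160  211   46   97 3408] [ 0.4659 -0.2523  0.0073] z50/98 [0.007  0.0134] [ 0.4639 -0.2549] [0.1014 0.0401] 86.5
[ 138  221   15  108 1348] [ 0.4483 -0.2507  0.0532] z50/98 [0.0537 0.0552] [ 0.4473 -0.2537] [0.1008 0.0095] 86.0
```

Request:
drive_tool:
  increments:
    - {"claw": 0.06,"dx": 0.051,"dy": 0.0045,"dz": -0.006,"wx": 0,"wy": 0,"wz": 0}
    - {"claw": 0.06,"dx": 0.051,"dy": 0.0045,"dz": -0.006,"wx": 0,"wy": 0,"wz": 0}
    - {"claw": 0.06,"dx": 0.051,"dy": 0.0045,"dz": -0.006,"wx": 0,"wy": 0,"wz": 0}
    - {"claw": 0.06,"dx": 0.051,"dy": 0.0045,"dz": -0.006,"wx": 0,"wy": 0,"wz": 0}
    - {"claw": 0.06,"dx": 0.051,"dy": 0.0045,"dz": -0.006,"wx": 0,"wy": 0,"wz": 0}
    - {"claw": 0.06,"dx": 0.051,"dy": 0.0045,"dz": -0.006,"wx": 0,"wy": 0,"wz": 0}
    - {"claw": 0.06,"dx": 0.051,"dy": 0.0045,"dz": -0.006,"wx": 0,"wy": 0,"wz": 0}
    - {"claw": 0.06,"dx": 0,"dy": 0,"dz": 0,"wx": 0,"wy": 0,"wz": 0}

```text
t: 9.1
eef_pos: [0.6085, 0.1605, 0.2501]
tool_rot: [-0.001, 0.682, 0.731, 0.002]
contact_force: [0.3, -0.7, 0.5]
gripper_width: 0.702
grasp_force: 0.0
```

```bash
python3 - <<'E'
from h import *
p0,R0,o=pose();print(o["t"],p0.round(4))
p,C,d=look("rack1")
z=C[...,2];reg=(abs(C[...,0]-.65)<.08)&(abs(C[...,1]-.22)<.15)&(d>.15)
blobs(reg&(z>0.004),C)
# refine yaw & origin using base rectangle, then cross-section profile in rack frame
Q=C[reg&(z>0.004)];c,s,a=rect(Q[:,:2]);
if a<0:a+=180
y=np.radians(a-90);R=np.array([[np.cos(y),-np.sin(y)],[np.sin(y),np.cos(y)]])
o0=c-R@[.015,.0375];print("yaw",a-90,"org",o0)
L=(Q[:,:2]-o0)@R
for ylo in(-.06,-.03,0,.03,.06,.09,.115):
    m=(abs(L[:,1]-ylo)<.004);print(ylo)
    print([(int(x*1000),round(float(np.median(Q[m&(abs(L[:,0]-x)<.0025),2]))*1000,1)) for x in np.arange(-.03,.065,.005) if (m&(abs(L[:,0]-x)<.0025)).sum()>2])
m=Q[:,2]>.095;print("post",rect(Q[m,:2]),Q[m].mean(0),((rect(Q[m,:2])[0]-o0)@R))
E
```

```text
9.1 [0.6085 0.1605 0.2501]
[  304    21   132   244 19843] [0.6449 0.2344 0.0401] z50/98 [0.0434 0.1134] [0.6488 0.2257] [0.2147 0.09  ] 83.1
yaw -6.9000015 org [0.6203035  0.19147365]
-0.06
[(-19, 6.8), (-14, 6.9), (-9, 6.6), (55, 7.1), (60, 6.8)]
-0.03
[(-19, 6.6), (-14, 6.7), (-9, 7.9), (-4, 49.8), (0, 44.2), (5, 36.6), (10, 32.1), (15, 34.8), (20, 40.0), (25, 43.1), (30, 45.4), (35, 48.8), (40, 52.3), (45, 50.8), (55, 6.9), (60, 6.8)]
0
[(-19, 6.5), (-14, 6.7), (-9, 7.6), (-4, 50.2), (0, 44.0), (5, 36.7), (10, 32.0), (15, 34.9), (20, 38.5), (25, 41.9), (30, 45.8), (35, 49.0), (40, 52.4), (45, 50.9), (55, 6.8), (60, 6.8)]
0.03
[(-19, 6.5), (-14, 6.9), (-9, 7.8), (-4, 50.3), (0, 44.1), (5, 36.7), (10, 31.9), (15, 34.8), (20, 38.4), (25, 42.1), (30, 45.4), (35, 49.1), (40, 52.4), (45, 50.7), (55, 7.0), (60, 6.8)]
0.06
[(-19, 6.6), (-14, 6.7), (-9, 7.6), (-4, 50.3), (0, 44.4), (5, 36.8), (10, 31.9), (15, 34.9), (20, 38.2), (25, 42.0), (30, 45.5), (35, 48.7), (40, 52.5), (45, 51.0), (55, 7.0), (60, 6.8)]
0.09
[(-19, 6.2), (-14, 7.0), (-9, 8.0), (-4, 55.4), (0, 58.8), (5, 62.0), (10, 65.9), (15, 69.3), (20, 72.6), (25, 71.2), (30, 64.0), (35, 57.6), (40, 52.7), (45, 51.3), (55, 7.1), (60, 6.5)]
0.115
[(-19, 6.5), (-14, 6.8), (-9, 8.1), (-4, 53.0), (0, 57.8), (5, 61.9), (10, 113.2), (15, 113.6), (20, 113.4), (35, 56.3), (40, 52.4), (45, 50.8), (55, 6.7), (60, 6.8)]
post (array([0.6163, 0.2258], dtype=float32), array([0.1623, 0.0628], dtype=float32), np.float32(83.4)) [0.63988749 0.26865253 0.13418108] [-0.00809838  0.03359676]
```

View pics/rack1.png

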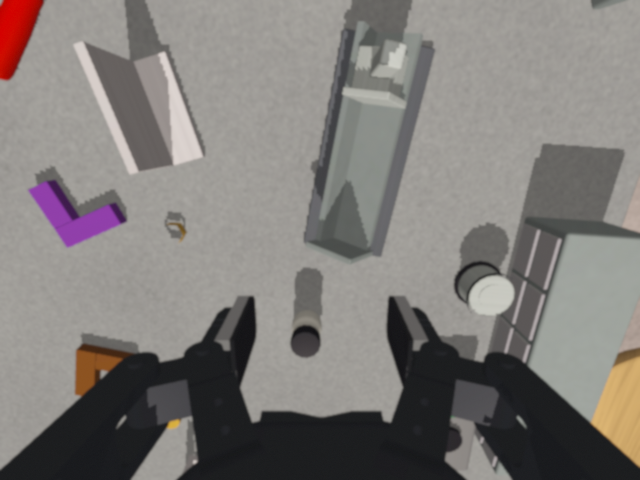

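The rack's base rectangle and the trough profile agree: the V bottom is at (0.6294, 0.1903), yaw -6.9°. The picture shows the rack at (365,150), its stop at (380,90) and the tall angle at (145,105). Next I fetch the low angle.

Request:
drive_tool:
  increments:
    - {"claw": 0.06,"dx": 0,"dy": 0,"dz": 0,"wx": 0,"wy": 0,"wz": 7.7}
    - {"claw": 0.06,"dx": -0.053,"dy": -0.0168,"dz": 0.011,"wx": 0,"wy": 0,"wz": 0}
    - {"claw": 0.06,"dx": -0.053,"dy": -0.0168,"dz": 0.011,"wx": 0,"wy": 0,"wz": 0}
    - {"claw": 0.06,"dx": -0.053,"dy": -0.0168,"dz": 0.011,"wx": 0,"wy": 0,"wz": 0}
    - {"claw": 0.06,"dx": -0.053,"dy": -0.0168,"dz": 0.011,"wx": 0,"wy": 0,"wz": 0}
    - {"claw": 0.06,"dx": -0.053,"dy": -0.0168,"dz": 0.011,"wx": 0,"wy": 0,"wz": 0}
    - {"claw": 0.06,"dx": -0.053,"dy": -0.0168,"dz": 0.011,"wx": 0,"wy": 0,"wz": 0}
    - {"claw": 0.06,"dx": -0.053,"dy": -0.0168,"dz": 0.011,"wx": 0,"wy": 0,"wz": 0}
    - {"claw": 0.06,"dx": -0.053,"dy": -0.0168,"dz": 0.011,"wx": 0,"wy": 0,"wz": 0}
    - {"claw": 0.06,"dx": 0,"dy": 0,"dz": 0,"wx": 0,"wy": 0,"wz": 0}
  newtons: 60

```text
t: 10.4
eef_pos: [0.4399, -0.2649, 0.1601]
tool_rot: [-0.001, 0.736, 0.677, -0.002]
contact_force: [0.3, -0.2, -0.1]
gripper_width: 0.701
grasp_force: 0.0
```

```bash
python3 - <<'E'
from h import *
p0,R0,o=pose();print(o["t"],p0.round(4),R0.round(3));go([.4473,-.2537,.058])
D=np.load("rack1.npz");C=D["C"];z=C[...,2]
R=Ro.from_euler('z',-6.9,degrees=True).as_matrix();L=(C-[.6294,.1903,0])@R
m=(z>.09)&(z<.12)&(abs(L[...,0]-.01)<.03)&(abs(L[...,1]-.11)<.04);blobs(m,L,20)
# tall angle leg top & foot
reg=(abs(C[...,0]-.446)<.07)&(abs(C[...,1]-.25)<.08)
blobs(reg&(z>.072)&(z<.09),C,20);blobs(reg&(z>.004)&(z<.09),C,100)
E
```

```text
10.4 [ 0.4399 -0.2649  0.1601] [[ 0.085  0.996 -0.004]
 [ 0.996 -0.085 -0.001]
 [-0.002 -0.003 -1.   ]]
shift [0.012  0.0068 0.102 ] norm 0.1029
[375  39  32  36 839] [0.0047 0.1048 0.1104] z50/98 [0.1132 0.1151] [0.0056 0.1066] [0.0168 0.0161] -89.7
[  74   41   69  133 1966] [0.4327 0.2495 0.0779] z50/98 [0.0786 0.0804] [0.4328 0.2468] [0.1002 0.0101] -70.9
[  74   41  130  133 9670] [0.4408 0.2518 0.0367] z50/98 [0.0314 0.0798] [0.4476 0.252 ] [0.1004 0.0414] -70.9
```

Request:
drive_tool:
  increments:
    - {"claw": 0.06,"dx": 0.012,"dy": 0.0068,"dz": 0.02,"wx": 0,"wy": 0,"wz": -1.2}
    - {"claw": 0.06,"dx": 0,"dy": 0,"dz": 0.04,"wx": 0,"wy": 0,"wz": 0}
    - {"claw": 0.06,"dx": 0,"dy": 0,"dz": 0.03,"wx": 0,"wy": 0,"wz": 0}
    - {"claw": 0.06,"dx": 0,"dy": 0,"dz": 0.012,"wx": 0,"wy": 0,"wz": 0}
    - {"claw": 0.03,"dx": 0,"dy": 0,"dz": 0,"wx": 0,"wy": 0,"wz": 0}
    - {"claw": 0.0,"dx": 0,"dy": 0,"dz": 0,"wx": 0,"wy": 0,"wz": 0}
    - {"claw": 0.0,"dx": 0,"dy": 0,"dz": 0,"wx": 0,"wy": 0,"wz": 0}
    - {"claw": 0.0,"dx": 0,"dy": 0,"dz": 0,"wx": 0,"wy": 0,"wz": 0}
    - {"claw": 0.0,"dx": 0,"dy": 0,"dz": 0,"wx": 0,"wy": 0,"wz": 0}
  newtons: 60

```text
t: 11.52
eef_pos: [0.4526, -0.2479, 0.0605]
tool_rot: [0.001, 0.726, 0.688, 0.0]
contact_force: [-1.4, 0.3, 6.6]
gripper_width: 0.078
grasp_force: 60.3
```

```bash
cat >> h.py <<'E'
YAW=-6.9;ORG=np.array([.6294,.1903,.032])
RV=Ro.from_euler('ZY',[YAW,-35],degrees=True).as_matrix()   # vee axes in world
def toolR(Rang): return Rang@np.array([[0,1,0],[1,0,0],[0,0,-1.]])  # tool x=+y, y=+x, z=-z of the angle
E
python3 - <<'E'
from h import *
p0,R0,o=pose();print(o["t"],p0.round(4),R0.round(3),o["gripper_width"],o["grasp_force"])
print(RV.round(3))
# angle frame at grasp (yaw from the pads), TCP in the angle frame
yaw=np.arctan2(R0[1,1],R0[0,1]);print("yaw",np.degrees(yaw))
Ra=Ro.from_euler('z',yaw).as_matrix();org=np.array([.4639,-.2549,0])-Ra@[.02,0,0]
g=Ra.T@(p0-org);print("tcp in angle",g.round(4))
g[0]=.004
np.save("g_low.npy",g)
for off in([.04,.01,.05],[.003,.01,.003]):
    print(off,(ORG+RV@(g+off)).round(4))
print("toolR",toolR(RV).round(3))
go(ORG+RV@(g+[.04,.01,.05]),toolR(RV))
E
```

```text
11.525 [ 0.4526 -0.2479  0.0605] [[ 0.053  0.999  0.002]
 [ 0.999 -0.053 -0.001]
 [-0.001  0.002 -1.   ]] 0.07783933296116441 60.28702139854431
[[ 0.813  0.12  -0.569]
 [-0.098  0.993  0.069]
 [ 0.574  0.     0.819]]
yaw -3.0286798945456375
tcp in angle [0.0083 0.0064 0.0605]
[0.04, 0.01, 0.05] [0.6042 0.2099 0.1478]
[0.003, 0.01, 0.003] [0.6009 0.2103 0.088 ]
toolR [[ 0.12   0.813  0.569]
 [ 0.993 -0.098 -0.069]
 [ 0.     0.574 -0.819]]
shift [ 0.465   0.1274 -0.0875] norm 0.4901
turn [-34.89  -1.13   3.77]
```

Request:
drive_tool:
  increments:
    - {"claw": 0.0,"dx": 0,"dy": 0,"dz": -0.04,"wx": 0,"wy": 0,"wz": 0}
    - {"claw": 0.0,"dx": 0,"dy": 0,"dz": -0.05,"wx": 0,"wy": 0,"wz": 0}
    - {"claw": 0.0,"dx": 0.052,"dy": 0.0142,"dz": 0,"wx": 0,"wy": 0,"wz": 0}
    - {"claw": 0.0,"dx": 0.052,"dy": 0.0142,"dz": 0,"wx": 0,"wy": 0,"wz": 0}
    - {"claw": 0.0,"dx": 0.052,"dy": 0.0142,"dz": 0,"wx": 0,"wy": 0,"wz": 0}
    - {"claw": 0.0,"dx": 0.052,"dy": 0.0142,"dz": 0,"wx": 0,"wy": 0,"wz": 0}
    - {"claw": 0.0,"dx": 0.052,"dy": 0.0142,"dz": 0,"wx": 0,"wy": 0,"wz": 0}
    - {"claw": 0.0,"dx": 0.052,"dy": 0.0142,"dz": 0,"wx": 0,"wy": 0,"wz": 0}
    - {"claw": 0.0,"dx": 0.052,"dy": 0.0142,"dz": 0,"wx": 0,"wy": 0,"wz": 0}
    - {"claw": 0.0,"dx": 0.052,"dy": 0.0142,"dz": 0,"wx": 0,"wy": 0,"wz": 0}
    - {"claw": 0.0,"dx": 0.049,"dy": 0.014,"dz": 0,"wx": 0,"wy": 0,"wz": 0}
    - {"claw": 0.0,"dx": 0,"dy": 0,"dz": 0,"wx": -8.7,"wy": -0.3,"wz": 0.9}
    - {"claw": 0.0,"dx": 0,"dy": 0,"dz": 0,"wx": -8.7,"wy": -0.3,"wz": 0.9}
    - {"claw": 0.0,"dx": 0,"dy": 0,"dz": 0,"wx": -8.7,"wy": -0.3,"wz": 0.9}
    - {"claw": 0.0,"dx": 0,"dy": 0,"dz": 0,"wx": -8.7,"wy": -0.3,"wz": 0.9}
    - {"claw": 0.0,"dx": 0,"dy": 0,"dz": 0,"wx": 0,"wy": 0,"wz": 0}
    - {"claw": 0.0,"dx": 0,"dy": 0,"dz": 0,"wx": 0,"wy": 0,"wz": 0}

```text
t: 13.65
eef_pos: [0.6069, 0.207, 0.1485]
tool_rot: [0.204, 0.719, 0.642, 0.171]
contact_force: [-0.0, 0.0, -2.0]
gripper_width: 0.078
grasp_force: 59.4
```

```bash
python3 - <<'E'
from h import *
p0,R0,o=pose();print(o["t"],p0.round(4),o["gripper_width"],o["contact_force"])
g=np.load("g_low.npy")
Ra=R0@np.array([[0,1,0],[1,0,0],[0,0,-1.]])
print("angle org in vee now",(RV.T@(p0-Ra@g-ORG)).round(4))
go(ORG+RV@(g+[.004,.010,.004]),toolR(RV))
p,C,d=look("low1")
# check held angle: points in vee frame
L=(C-ORG)@RV; z=C[...,2]
m=(d>.1)&(p.min(2)>100)&(np.ptp(p,axis=2)<40)&(abs(L[...,1]-.01)<.07)&(L[...,2]>.0)&(L[...,2]<.13)&(L[...,0]<.1)
k,Lb,st,ce=cv2.connectedComponentsWithStats(m.astype(np.uint8))
for i in np.argsort(-st[1:,4])[:4]+1:
    Q=L[Lb==i];print(st[i],np.percentile(Q,[2,50,98],axis=0).round(4).tolist())
E
```

```text
13.65 [0.6069 0.207  0.1485] 0.07776267580015309 [-0.03302215  0.00359897 -2.01526982]
angle org in vee now [0.0385 0.0067 0.0494]
shift [ 0.0035 -0.0355  0.0475] norm 0.0594
turn [-4.18  0.69  0.57]
[    0   152   202   237 39542] [[-0.1477, -0.0569, 0.0017], [-0.1074, 0.0135, 0.035], [-0.0599, 0.0774, 0.0637]]
[  296   204    96   213 11107] [[0.0386, -0.0228, 0.0522], [0.0535, 0.0267, 0.0553], [0.0774, 0.0573, 0.1186]]
[ 244  156   25  191 1969] [[-0.0064, -0.0459, 0.0028], [-0.0031, 0.014, 0.024], [-0.0003, 0.0774, 0.0254]]
[403 341  13   1  13] [[0.075, 0.0274, 0.1253], [0.0769, 0.0277, 0.1259], [0.0787, 0.0283, 0.1267]]
```

View pics/low1.png

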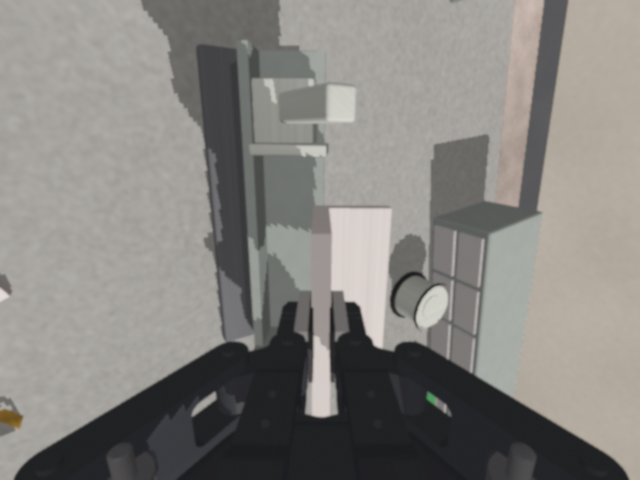

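The angle is held straight over the rack with its end at (350,208), but the turn came up 4° short. I'll finish the turn and then approach.

Request:
drive_tool:
  increments:
    - {"claw": 0.0,"dx": 0,"dy": 0,"dz": 0,"wx": -4.2,"wy": 0.7,"wz": 0.6}
    - {"claw": 0.0,"dx": 0.001,"dy": -0.014,"dz": 0.017,"wx": 0,"wy": 0,"wz": 0}
    - {"claw": 0.0,"dx": 0.001,"dy": -0.014,"dz": 0.017,"wx": 0,"wy": 0,"wz": 0}
    - {"claw": 0.0,"dx": 0,"dy": 0,"dz": 0,"wx": 0,"wy": 0,"wz": 0}

```text
t: 14.2
eef_pos: [0.6035, 0.2082, 0.1028]
tool_rot: [0.225, 0.714, 0.632, 0.198]
contact_force: [0.8, -0.2, -1.5]
gripper_width: 0.076
grasp_force: 59.4
```

```bash
python3 - <<'E'
from h import *
p0,R0,o=pose();print(o["t"],p0.round(4),o["gripper_width"],o["contact_force"])
g=np.load("g_low.npy")
Ra=R0@np.array([[0,1,0],[1,0,0],[0,0,-1.]])
print("angle org in vee now",(RV.T@(p0-Ra@g-ORG)).round(4))
go(ORG+RV@(g+[.002,.010,.002]),toolR(RV))
E
```

```text
14.2 [0.6035 0.2082 0.1028] 0.07589191265595785 [ 0.75315925 -0.23862747 -1.49668266]
angle org in vee now [0.0137 0.0081 0.0135]
shift [ 0.0018 -0.0118  0.0115] norm 0.0165
turn [-0.05  0.13 -0.04]
```

Request:
drive_tool:
  increments:
    - {"claw": 0.0,"dx": 0.001,"dy": -0.004,"dz": 0.004,"wx": 0,"wy": 0,"wz": 0}
    - {"claw": 0.0,"dx": 0.001,"dy": -0.003,"dz": 0.003,"wx": 0,"wy": 0,"wz": 0}
    - {"claw": 0.0,"dx": 0,"dy": -0.002,"dz": 0.002,"wx": 0,"wy": 0,"wz": 0}
    - {"claw": 0.0,"dx": 0,"dy": -0.001,"dz": 0.001,"wx": 0,"wy": 0,"wz": 0}
    - {"claw": 0.0,"dx": 0,"dy": -0.001,"dz": 0.001,"wx": 0,"wy": 0,"wz": 0}
    - {"claw": 0.0,"dx": 0,"dy": 0,"dz": 0,"wx": 0,"wy": 0,"wz": 0}

```text
t: 14.95
eef_pos: [0.6009, 0.2116, 0.0888]
tool_rot: [0.226, 0.714, 0.632, 0.2]
contact_force: [0.9, -0.4, -2.3]
gripper_width: 0.073
grasp_force: 59.5
```

Request:
drive_tool:
  increments:
    - {"claw": 0.0,"dx": 0,"dy": -0.001,"dz": 0.001,"wx": 0,"wy": 0,"wz": 0}
    - {"claw": 0.0,"dx": 0,"dy": 0,"dz": 0,"wx": 0,"wy": 0,"wz": 0}
    - {"claw": 0.025,"dx": 0,"dy": 0,"dz": 0,"wx": 0,"wy": 0,"wz": 0}
    - {"claw": 0.025,"dx": 0,"dy": 0,"dz": 0,"wx": 0,"wy": 0,"wz": 0}
    - {"claw": 0.025,"dx": 0,"dy": 0,"dz": 0,"wx": 0,"wy": 0,"wz": 0}
    - {"claw": 0.025,"dx": 0,"dy": 0,"dz": -0.02,"wx": 0,"wy": 0,"wz": 0}
    - {"claw": 0.03,"dx": 0,"dy": 0,"dz": -0.04,"wx": 0,"wy": 0,"wz": 0}
    - {"claw": 0.06,"dx": 0,"dy": 0,"dz": -0.04,"wx": 0,"wy": 0,"wz": 0}
    - {"claw": 0.06,"dx": -0.03,"dy": 0,"dz": -0.05,"wx": 0,"wy": 0,"wz": 0}
    - {"claw": 0.06,"dx": 0,"dy": 0,"dz": 0,"wx": 0,"wy": 0,"wz": 0}

```text
t: 16.2
eef_pos: [0.511, 0.1911, 0.2131]
tool_rot: [0.226, 0.714, 0.631, 0.202]
contact_force: [0.3, -0.2, -0.5]
gripper_width: 0.701
grasp_force: 0.0
```

```bash
cat >> h.py <<'E'
def section(C,d,ys=(0,.02,.04)):
    L=(C-ORG)@RV
    for y0 in ys:
        m=(abs(L[...,1]-y0)<.005)&(d>.1)&(L[...,2]>-.01)&(L[...,2]<.11)&(L[...,0]>-.03)&(L[...,0]<.07)
        Q=L[m]; print("y",y0,"top of leg z",np.percentile(Q[:,2],99).round(4))
        for lo,hi in((.05,.085),(.028,.05)):
            t=Q[(Q[:,2]>lo)&(Q[:,2]<hi)&(Q[:,0]<.03)]
            if len(t)>5:print("  leg x at z",lo,hi,np.percentile(t[:,0],[5,50,95]).round(4))
        for lo,hi in((.022,.03),(.03,.038),(.038,.046)):
            t=Q[(Q[:,0]>lo)&(Q[:,0]<hi)&(Q[:,2]<.03)]
            if len(t)>5:print("  foot z at x",lo,np.median(t[:,2]).round(4))
E
python3 - <<'E'
from h import *
p0,R0,o=pose();print(o["t"],p0.round(4),o["gripper_width"])
p,C,d=look("low2");section(C,d)
L=(C-ORG)@RV
m=(p.min(2)>130)&(np.ptp(p,axis=2)<40)&(abs(L[...,0]-.02)<.03)&(abs(L[...,1]-.01)<.07)&(L[...,2]<.07)&(L[...,2]>-.01)
print("y ext",np.percentile(L[m][:,1],[1,99]))
E
```

```text
16.2 [0.511  0.1911 0.2131] 0.7008290516284242
y 0 top of leg z 0.0553
  leg x at z 0.05 0.085 [-0.      0.0034  0.0068]
  foot z at x 0.022 0.007
  foot z at x 0.03 0.0072
  foot z at x 0.038 0.0071
y 0.02 top of leg z 0.0555
  leg x at z 0.05 0.085 [0.0002 0.0035 0.0068]
  foot z at x 0.022 0.0071
  foot z at x 0.03 0.007
  foot z at x 0.038 0.0074
y 0.04 top of leg z 0.0553
  leg x at z 0.05 0.085 [-0.0003  0.0033  0.0069]
  foot z at x 0.022 0.0071
  foot z at x 0.03 0.0073
  foot z at x 0.038 0.0067
y ext [-0.0546293   0.07866871]
```

View pics/low2.png

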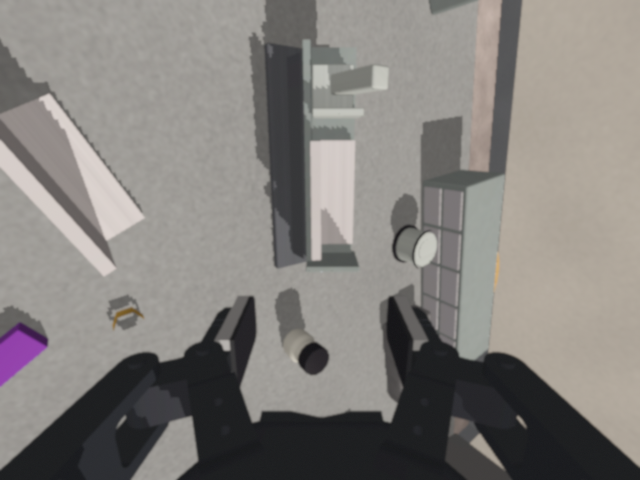

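The low angle is home: its leg top is at z 55 mm and the foot lies flat; it shows at (330,195). Next is the tall one.

```bash
python3 - <<'E'
from h import *
R=toolR(Ro.from_euler('z',19.1,degrees=True).as_matrix())
p0,R0,o=pose();go([.4328,.2468,.16],R)
print("shift after turn",(R.T@(np.array([.4328,.2468,.16])-p0)).round(4))
D=np.load("low2.npz");C=D["C"];z=C[...,2]
reg=(abs(C[...,0]-.446)<.07)&(abs(C[...,1]-.25)<.08)
blobs(reg&(z>.072)&(z<.09),C,20);blobs(reg&(z>.004)&(z<.09),C,100)
E
```

```text
shift [ 0.0446 -0.0993 -0.0065] norm 0.1091
turn [ 34.64   7.84 -25.3 ]
shift after turn [ 0.0776 -0.0565  0.0518]
[   0  137  117  139 2958] [0.4347 0.2414 0.0788] z50/98 [0.079  0.0807] [0.435  0.2394] [0.0853 0.0085] -70.8
[    0    94   145   182 12673] [0.4439 0.2528 0.0291] z50/98 [0.0078 0.0801] [0.4475 0.2518] [0.1004 0.0403] -70.9
```

Request:
drive_tool:
  increments:
    - {"claw": 0.06,"dx": 0,"dy": 0,"dz": 0,"wx": 5.8,"wy": 1.3,"wz": -4.2}
    - {"claw": 0.06,"dx": 0,"dy": 0,"dz": 0,"wx": 5.8,"wy": 1.3,"wz": -4.2}
    - {"claw": 0.06,"dx": 0,"dy": 0,"dz": 0,"wx": 5.8,"wy": 1.3,"wz": -4.2}
    - {"claw": 0.06,"dx": 0,"dy": 0,"dz": 0,"wx": 5.8,"wy": 1.3,"wz": -4.2}
    - {"claw": 0.06,"dx": 0,"dy": 0,"dz": 0,"wx": 5.8,"wy": 1.3,"wz": -4.2}
    - {"claw": 0.06,"dx": 0,"dy": 0,"dz": 0,"wx": 5.8,"wy": 1.3,"wz": -4.2}
    - {"claw": 0.06,"dx": 0.026,"dy": -0.019,"dz": 0.015,"wx": 0,"wy": 0,"wz": 0}
    - {"claw": 0.06,"dx": 0.026,"dy": -0.019,"dz": 0.015,"wx": 0,"wy": 0,"wz": 0}
    - {"claw": 0.06,"dx": 0.026,"dy": -0.019,"dz": 0.015,"wx": 0,"wy": 0,"wz": 0}
    - {"claw": 0.06,"dx": 0,"dy": 0,"dz": 0,"wx": 0,"wy": 0,"wz": 0}

```text
t: 17.5
eef_pos: [0.4367, 0.2499, 0.1556]
tool_rot: [0.029, 0.603, 0.797, 0.015]
contact_force: [0.6, 0.1, 0.2]
gripper_width: 0.701
grasp_force: 0.0
```

```bash
python3 - <<'E'
from h import *
R=toolR(Ro.from_euler('z',19.1,degrees=True).as_matrix())
p0,R0,o=pose();print(o["t"],p0);go([.4326,.2467,.083],R)
E
```

```text
17.5 [0.43672168 0.24986007 0.15563026]
shift [ 0.0001 -0.0091  0.0723] norm 0.0728
turn [ 3.29  1.73 -3.34]
```

Request:
drive_tool:
  increments:
    - {"claw": 0.06,"dx": 0,"dy": 0,"dz": 0,"wx": 3.3,"wy": 1.7,"wz": -3.3}
    - {"claw": 0.06,"dx": -0.002,"dy": -0.005,"dz": 0.02,"wx": 0,"wy": 0,"wz": 0}
    - {"claw": 0.06,"dx": 0,"dy": 0,"dz": 0.03,"wx": 0,"wy": 0,"wz": 0}
    - {"claw": 0.06,"dx": 0,"dy": 0,"dz": 0.016,"wx": 0,"wy": 0,"wz": 0}
    - {"claw": 0.06,"dx": 0,"dy": 0,"dz": 0.007,"wx": 0,"wy": 0,"wz": 0}
    - {"claw": 0.03,"dx": 0,"dy": 0,"dz": 0,"wx": 0,"wy": 0,"wz": 0}
    - {"claw": 0.0,"dx": 0,"dy": 0,"dz": 0,"wx": 0,"wy": 0,"wz": 0}
    - {"claw": 0.0,"dx": 0,"dy": 0,"dz": 0,"wx": 0,"wy": 0,"wz": 0}
    - {"claw": 0.0,"dx": 0,"dy": 0,"dz": 0,"wx": 0,"wy": 0,"wz": 0}
    - {"claw": 0.0,"dx": 0,"dy": 0,"dz": 0,"wx": 0,"wy": 0,"wz": 0}
  newtons: 60

```text
t: 18.75
eef_pos: [0.435, 0.2452, 0.0855]
tool_rot: [0.001, 0.582, 0.813, 0.002]
contact_force: [-0.7, -0.2, -0.2]
gripper_width: 0.079
grasp_force: 62.8
```

```bash
python3 - <<'E'
from h import *
p0,R0,o=pose();print(o["t"],p0.round(4),R0.round(3),o["gripper_width"],o["grasp_force"])
yaw=np.arctan2(R0[1,1],R0[0,1]);print("yaw",np.degrees(yaw))
Ra=Ro.from_euler('z',yaw).as_matrix();org=np.array([.4475,.2520,0])-Ra@[.02,0,0]
g=Ra.T@(p0-org);print("tcp in angle",g.round(4));g[0]=.004;np.save("g_tall.npy",g)
T=ORG+RV@(g+np.array([.008,0,.008])+[.045,.010,.05]);print("T",T)
R=toolR(RV);l=p0+[0,0,.13];print("lifted->T shift, vertical axes",(R0.T@(T-l)).round(4))
go(T,R)
E
```

```text
18.75 [0.435  0.2452 0.0855] [[-0.323  0.946  0.004]
 [ 0.946  0.323  0.002]
 [ 0.     0.005 -1.   ]] 0.07894668121210872 62.833943367004395
yaw 18.836165669501565
tcp in angle [ 0.006  -0.0025  0.0855]
T [0.59497423 0.20206776 0.1822045 ]
lifted->T shift, vertical axes [-0.0924  0.1373  0.0339]
shift [-0.0924  0.1379 -0.0961] norm 0.1918
turn [-34.14  -7.93  24.9 ]
```

Request:
drive_tool:
  increments:
    - {"claw": 0.0,"dx": 0,"dy": 0,"dz": -0.03,"wx": 0,"wy": 0,"wz": 0}
    - {"claw": 0.0,"dx": 0,"dy": 0,"dz": -0.05,"wx": 0,"wy": 0,"wz": 0}
    - {"claw": 0.0,"dx": 0,"dy": 0,"dz": -0.05,"wx": 0,"wy": 0,"wz": 0}
    - {"claw": 0.0,"dx": 0,"dy": 0,"dz": 0,"wx": -4.9,"wy": -1.1,"wz": 3.6}
    - {"claw": 0.0,"dx": 0,"dy": 0,"dz": 0,"wx": -4.9,"wy": -1.1,"wz": 3.6}
    - {"claw": 0.0,"dx": 0,"dy": 0,"dz": 0,"wx": -4.9,"wy": -1.1,"wz": 3.6}
    - {"claw": 0.0,"dx": 0,"dy": 0,"dz": 0,"wx": -4.9,"wy": -1.1,"wz": 3.6}
    - {"claw": 0.0,"dx": 0,"dy": 0,"dz": 0,"wx": -4.9,"wy": -1.1,"wz": 3.6}
    - {"claw": 0.0,"dx": 0,"dy": 0,"dz": 0,"wx": -4.9,"wy": -1.1,"wz": 3.6}
    - {"claw": 0.0,"dx": 0,"dy": 0,"dz": 0,"wx": -4.9,"wy": -1.1,"wz": 3.6}
    - {"claw": 0.0,"dx": -0.006,"dy": 0.029,"dz": 0.03,"wx": 0,"wy": 0,"wz": 0}
    - {"claw": 0.0,"dx": -0.006,"dy": 0.029,"dz": 0.03,"wx": 0,"wy": 0,"wz": 0}
    - {"claw": 0.0,"dx": -0.006,"dy": 0.029,"dz": 0.03,"wx": 0,"wy": 0,"wz": 0}
    - {"claw": 0.0,"dx": -0.006,"dy": 0.029,"dz": 0.03,"wx": 0,"wy": 0,"wz": 0}
    - {"claw": 0.0,"dx": 0,"dy": 0,"dz": 0,"wx": 0,"wy": 0,"wz": 0}

```text
t: 20.62
eef_pos: [0.5962, 0.1987, 0.1826]
tool_rot: [0.224, 0.717, 0.63, 0.2]
contact_force: [-0.9, -0.4, -3.0]
gripper_width: 0.08
grasp_force: 62.6
```

```bash
cat > st.py <<'E'
from h import *
import sys
p0,R0,o=pose();print(o["t"],p0.round(4),o["gripper_width"],np.round(o["contact_force"],1))
g=np.load("g_tall.npy");Ra=R0@np.array([[0,1,0],[1,0,0],[0,0,-1.]])
print("angle org in low frame (less y)",(RV.T@(p0-Ra@g-ORG)-[.008,0,.008]).round(4))
T=ORG+RV@(g+np.array([.008,0,.008])+eval(sys.argv[1]));go(T,toolR(RV))
print("after turn, tool xyz",(toolR(RV).T@(T-p0)).round(4))
E
python3 st.py "[.016,.012,.016]"
```

```text
20.625 [0.5962 0.1987 0.1826] 0.07954542811590723 [-0.9 -0.4 -3. ]
angle org in low frame (less y) [0.0466 0.0067 0.0494]
shift [ 0.005  -0.0306  0.0334] norm 0.0456
turn [-0.02  0.06 -0.48]
after turn, tool xyz [ 0.0052 -0.0306  0.0334]
```

Request:
drive_tool:
  increments:
    - {"claw": 0.0,"dx": 0.0025,"dy": -0.015,"dz": 0.0165,"wx": 0,"wy": 0,"wz": -0.5}
    - {"claw": 0.0,"dx": 0.0025,"dy": -0.015,"dz": 0.0165,"wx": 0,"wy": 0,"wz": 0}
    - {"claw": 0.0,"dx": 0,"dy": 0,"dz": 0,"wx": 0,"wy": 0,"wz": 0}
    - {"claw": 0.0,"dx": 0,"dy": 0,"dz": 0,"wx": 0,"wy": 0,"wz": 0}

```text
t: 21.12
eef_pos: [0.5891, 0.2074, 0.1398]
tool_rot: [0.224, 0.712, 0.634, 0.2]
contact_force: [1.3, -0.1, -2.7]
gripper_width: 0.076
grasp_force: 62.6
```

```bash
python3 st.py "[.002,.012,.002]"; python3 - <<'E'
from h import *
p,C,d=look("tall1");L=(C-ORG)@RV
m=(d>.1)&(abs(L[...,1]-.045)<.006)&(L[...,0]<.08)&(L[...,0]>-.02)&(L[...,2]>.0)&(L[...,2]<.13)
Q=L[m]
for lo,hi in((.046,.053),(.053,.06),(.09,.11)):
    t=Q[(Q[:,2]>lo)&(Q[:,2]<hi)];
    if len(t):print(lo,"x",np.percentile(t[:,0],[3,50,97]).round(4))
for lo,hi in((.034,.040),(.044,.052),(.052,.06)):
    t=Q[(Q[:,0]>lo)&(Q[:,0]<hi)];
    if len(t):print("x",lo,"z",np.percentile(t[:,2],[3,50,97]).round(4))
print("zmax",np.percentile(Q[:,2],99.5))
E
```

```text
21.125 [0.5891 0.2074 0.1398] 0.07589121887770718 [ 1.3 -0.1 -2.7]
angle org in low frame (less y) [0.0154 0.0148 0.019 ]
shift [-0.0026 -0.0134  0.0169] norm 0.0217
turn [-0.   -0.2   0.23]
after turn, tool xyz [-0.0026 -0.0134  0.017 ]
0.046 x [0.0004 0.0074 0.0075]
0.053 x [-0.0003  0.0035  0.0073]
0.09 x [0.0227 0.0266 0.0304]
x 0.034 z [0.033  0.0342 0.0352]
x 0.044 z [0.033  0.0341 0.0353]
x 0.052 z [0.0326 0.034  0.0352]
zmax 0.10749827637161904
```

Request:
drive_tool:
  increments:
    - {"claw": 0.0,"dx": -0.001,"dy": -0.004,"dz": 0.005,"wx": 0,"wy": 0,"wz": 0.2}
    - {"claw": 0.0,"dx": -0.001,"dy": -0.004,"dz": 0.005,"wx": 0,"wy": 0,"wz": 0}
    - {"claw": 0.0,"dx": 0,"dy": -0.003,"dz": 0.003,"wx": 0,"wy": 0,"wz": 0}
    - {"claw": 0.0,"dx": 0,"dy": -0.001,"dz": 0.002,"wx": 0,"wy": 0,"wz": 0}
    - {"claw": 0.0,"dx": 0,"dy": -0.001,"dz": 0.0015,"wx": 0,"wy": 0,"wz": 0}
    - {"claw": 0.0,"dx": 0,"dy": 0,"dz": 0,"wx": 0,"wy": 0,"wz": 0}

```text
t: 21.92
eef_pos: [0.5879, 0.2052, 0.1182]
tool_rot: [0.224, 0.713, 0.633, 0.2]
contact_force: [0.2, 0.1, -2.5]
gripper_width: 0.075
grasp_force: 62.6
```

```bash
python3 st.py "[.001,.012,.001]"
```

```text
21.925 [0.5879 0.2052 0.1182] 0.07480265872819765 [ 0.2  0.1 -2.5]
angle org in low frame (less y) [0.0021 0.0125 0.0018]
shift [-0.0002 -0.0012  0.0008] norm 0.0014
turn [-0.02 -0.16  0.01]
after turn, tool xyz [-0.0002 -0.0012  0.0008]
```

Request:
drive_tool:
  increments:
    - {"claw": 0.0,"dx": 0,"dy": -0.001,"dz": 0.001,"wx": 0,"wy": 0,"wz": 0}
    - {"claw": 0.0,"dx": 0,"dy": 0,"dz": 0,"wx": 0,"wy": 0,"wz": 0}
    - {"claw": 0.025,"dx": 0,"dy": 0,"dz": 0,"wx": 0,"wy": 0,"wz": 0}
    - {"claw": 0.025,"dx": 0,"dy": 0,"dz": 0,"wx": 0,"wy": 0,"wz": 0}
    - {"claw": 0.025,"dx": 0,"dy": 0,"dz": 0,"wx": 0,"wy": 0,"wz": 0}
    - {"claw": 0.025,"dx": 0,"dy": 0,"dz": -0.02,"wx": 0,"wy": 0,"wz": 0}
    - {"claw": 0.03,"dx": 0,"dy": 0,"dz": -0.04,"wx": 0,"wy": 0,"wz": 0}
    - {"claw": 0.05,"dx": 0,"dy": 0,"dz": -0.05,"wx": 0,"wy": 0,"wz": 0}
    - {"claw": 0.05,"dx": 0,"dy": 0,"dz": -0.02,"wx": 0,"wy": 0,"wz": 0}
    - {"claw": 0.05,"dx": 0,"dy": 0,"dz": 0,"wx": 0,"wy": 0,"wz": 0}

```text
t: 23.18
eef_pos: [0.5137, 0.2145, 0.2249]
tool_rot: [0.224, 0.713, 0.633, 0.202]
contact_force: [0.2, -0.2, 0.2]
gripper_width: 0.588
grasp_force: 0.0
```

```bash
python3 - <<'E'
from h import *
p0,R0,o=pose();print(o["t"],p0.round(4),o["gripper_width"])
p,C,d=look("tall2");section(C,d,(.0,.03,.05))
L=(C-ORG)@RV
m=(abs(L[...,0]-.012)<.008)&(abs(L[...,2]-.087)<.004)&(d>.1);print("tall y ext",np.percentile(L[m][:,1],[1,99]))
m=(abs(L[...,0]-.004)<.005)&(abs(L[...,2]-.054)<.004)&(d>.1);print("low y ext",np.percentile(L[m][:,1],[1,99]))
Rr=toolR(Ro.from_euler('z',YAW,degrees=True).as_matrix());T=np.array([.6478,.2954,.19])
go(T,Rr);print((Rr.T@(T-p0)).round(4))
E
```

```text
23.175 [0.5137 0.2145 0.2249] 0.5876077289743794
y 0.0 top of leg z 0.0882
  leg x at z 0.05 0.085 [0.0002 0.0029 0.0056]
  foot z at x 0.022 0.0152
  foot z at x 0.03 0.0153
  foot z at x 0.038 0.0152
y 0.03 top of leg z 0.0883
  leg x at z 0.05 0.085 [-0.0003  0.0032  0.0058]
  foot z at x 0.022 0.0154
  foot z at x 0.03 0.0154
  foot z at x 0.038 0.0155
y 0.05 top of leg z 0.0881
  leg x at z 0.05 0.085 [0.    0.003 0.006]
  foot z at x 0.022 0.0152
  foot z at x 0.03 0.0151
  foot z at x 0.038 0.0152
tall y ext [-0.03597759  0.06168273]
low y ext [-0.03700475  0.06200792]
shift [0.0967 0.0815 0.0988] norm 0.1604
turn [35.04 -0.22  0.05]
[0.0964 0.1235 0.0349]
```

View pics/tall2.png

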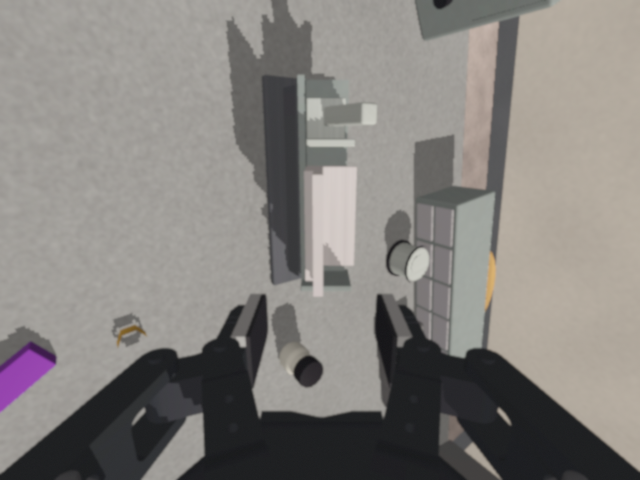

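The tall angle is nested: its leg top is at z 88 mm, both angles sit at y ≈ 12 mm, and it shows at (330,220). Now the stop.

Request:
drive_tool:
  increments:
    - {"claw": 0.05,"dx": 0,"dy": 0,"dz": 0,"wx": 6,"wy": 0,"wz": 0}
    - {"claw": 0.05,"dx": 0,"dy": 0,"dz": 0,"wx": 6,"wy": 0,"wz": 0}
    - {"claw": 0.05,"dx": 0,"dy": 0,"dz": 0,"wx": 6,"wy": 0,"wz": 0}
    - {"claw": 0.05,"dx": 0,"dy": 0,"dz": 0,"wx": 6,"wy": 0,"wz": 0}
    - {"claw": 0.05,"dx": 0,"dy": 0,"dz": 0,"wx": 6,"wy": 0,"wz": 0}
    - {"claw": 0.05,"dx": 0,"dy": 0,"dz": 0,"wx": 6,"wy": 0,"wz": 0}
    - {"claw": 0.05,"dx": 0.032,"dy": 0.041,"dz": 0.01,"wx": 0,"wy": 0,"wz": 0}
    - {"claw": 0.05,"dx": 0.032,"dy": 0.041,"dz": 0.01,"wx": 0,"wy": 0,"wz": 0}
    - {"claw": 0.05,"dx": 0.032,"dy": 0.041,"dz": 0.01,"wx": 0,"wy": 0,"wz": 0}
    - {"claw": 0.05,"dx": 0,"dy": 0,"dz": 0,"wx": 0,"wy": 0,"wz": 0}

```text
t: 24.48
eef_pos: [0.6483, 0.2948, 0.1866]
tool_rot: [-0.006, 0.748, 0.663, -0.006]
contact_force: [-0.7, -0.8, 0.0]
gripper_width: 0.582
grasp_force: 0.0
```

```bash
python3 - <<'E'
from h import *
p0,R0,o=pose();print(o["t"],p0.round(4))
Rr=toolR(Ro.from_euler('z',YAW,degrees=True).as_matrix())
p,C,d=look("post");z=C[...,2]
L=(C-ORG*[1,1,0])@Ro.from_euler('z',YAW,degrees=True).as_matrix()
m=(z>.108)&(z<.122)&(abs(L[...,0]-.006)<.03)&(abs(L[...,1]-.106)<.03)&(d>.05);blobs(m,C,20);blobs(m,L,20)
T=np.array([.6478,.2954,.106])
go(T,Rr);print((Rr.T@(T-p0)).round(4))
E
```

```text
24.475 [0.6483 0.2948 0.1866]
[310 255  26  28 680] [0.6482 0.2966 0.1134] z50/98 [0.1136 0.1151] [0.6479 0.2958] [0.0165 0.0154] 83.3
[310 255  26  28 680] [0.0058 0.1078 0.1134] z50/98 [0.1136 0.1151] [0.0057 0.1069] [0.0165 0.0154] -89.8
shift [0.0019 0.0019 0.0817] norm 0.0817
turn [-0.98  0.11  0.02]
[ 0.0006 -0.0005  0.0806]
```

Request:
drive_tool:
  increments:
    - {"claw": 0.05,"dx": 0.001,"dy": 0,"dz": 0.03,"wx": -1.0,"wy": 0,"wz": 0}
    - {"claw": 0.05,"dx": 0,"dy": 0,"dz": 0.03,"wx": 0,"wy": 0,"wz": 0}
    - {"claw": 0.05,"dx": 0,"dy": 0,"dz": 0.02,"wx": 0,"wy": 0,"wz": 0}
    - {"claw": 0.02,"dx": 0,"dy": 0,"dz": 0,"wx": 0,"wy": 0,"wz": 0}
    - {"claw": 0.0,"dx": 0,"dy": 0,"dz": 0,"wx": 0,"wy": 0,"wz": 0}
    - {"claw": 0.0,"dx": 0,"dy": 0,"dz": 0,"wx": 0,"wy": 0,"wz": 0}
    - {"claw": 0.0,"dx": 0,"dy": 0,"dz": 0,"wx": 0,"wy": 0,"wz": 0}
  newtons: 60

```text
t: 25.4
eef_pos: [0.6478, 0.2953, 0.1128]
tool_rot: [0.001, 0.748, 0.664, 0.003]
contact_force: [4.2, -0.5, -0.5]
gripper_width: 0.173
grasp_force: 60.5
```

Request:
drive_tool:
  increments:
    - {"claw": 0.0,"dx": -0.003,"dy": 0,"dz": 0,"wx": 0,"wy": 0,"wz": 0}
    - {"claw": 0.0,"dx": -0.003,"dy": 0,"dz": 0,"wx": 0,"wy": 0,"wz": 0}
    - {"claw": 0.0,"dx": -0.003,"dy": 0,"dz": 0,"wx": 0,"wy": 0,"wz": 0}
    - {"claw": 0.0,"dx": -0.003,"dy": 0,"dz": 0,"wx": 0,"wy": 0,"wz": 0}
    - {"claw": 0.0,"dx": -0.003,"dy": 0,"dz": 0,"wx": 0,"wy": 0,"wz": 0}
    - {"claw": 0.0,"dx": -0.003,"dy": 0,"dz": 0,"wx": 0,"wy": 0,"wz": 0}
    - {"claw": 0.0,"dx": -0.002,"dy": 0,"dz": 0,"wx": 0,"wy": 0,"wz": 0}
    - {"claw": 0.0,"dx": -0.002,"dy": 0,"dz": 0,"wx": 0,"wy": 0,"wz": 0}
    - {"claw": 0.0,"dx": -0.002,"dy": 0,"dz": 0,"wx": 0,"wy": 0,"wz": 0}
    - {"claw": 0.0,"dx": -0.002,"dy": 0,"dz": 0,"wx": 0,"wy": 0,"wz": 0}
    - {"claw": 0.0,"dx": -0.002,"dy": 0,"dz": 0,"wx": 0,"wy": 0,"wz": 0}
    - {"claw": 0.0,"dx": 0,"dy": 0,"dz": 0,"wx": 0,"wy": 0,"wz": 0}

```text
t: 26.9
eef_pos: [0.6445, 0.2693, 0.1128]
tool_rot: [0.001, 0.748, 0.664, 0.004]
contact_force: [5.5, 3.4, -2.3]
gripper_width: 0.172
grasp_force: 60.6
```

Request:
drive_tool:
  increments:
    - {"claw": 0.0,"dx": -0.001,"dy": 0,"dz": 0,"wx": 0,"wy": 0,"wz": 0}
    - {"claw": 0.0,"dx": -0.001,"dy": 0,"dz": 0,"wx": 0,"wy": 0,"wz": 0}
    - {"claw": 0.0,"dx": -0.001,"dy": 0,"dz": 0,"wx": 0,"wy": 0,"wz": 0}
    - {"claw": 0.0,"dx": -0.001,"dy": 0,"dz": 0,"wx": 0,"wy": 0,"wz": 0}
    - {"claw": 0.0,"dx": 0,"dy": 0,"dz": 0,"wx": 0,"wy": 0,"wz": 0}

```text
t: 27.52
eef_pos: [0.644, 0.2656, 0.1128]
tool_rot: [0.001, 0.748, 0.664, 0.004]
contact_force: [6.2, 4.0, -1.8]
gripper_width: 0.175
grasp_force: 60.5
```

Request:
drive_tool:
  increments:
    - {"claw": 0.0,"dx": -0.001,"dy": 0,"dz": 0,"wx": 0,"wy": 0,"wz": 0}
    - {"claw": 0.0,"dx": -0.001,"dy": 0,"dz": 0,"wx": 0,"wy": 0,"wz": 0}
    - {"claw": 0.0,"dx": 0,"dy": 0,"dz": 0,"wx": 0,"wy": 0,"wz": 0}

```text
t: 27.9
eef_pos: [0.6438, 0.2638, 0.1128]
tool_rot: [0.001, 0.748, 0.664, 0.004]
contact_force: [5.6, 4.2, -3.4]
gripper_width: 0.177
grasp_force: 60.5
```

Request:
drive_tool:
  increments:
    - {"claw": 0.0,"dx": -0.001,"dy": 0,"dz": 0,"wx": 0,"wy": 0,"wz": 0}
    - {"claw": 0.0,"dx": 0,"dy": 0,"dz": 0,"wx": 0,"wy": 0,"wz": 0}

```text
t: 28.15
eef_pos: [0.6438, 0.2638, 0.1128]
tool_rot: [0.0, 0.748, 0.664, 0.005]
contact_force: [7.5, 6.7, -3.6]
gripper_width: 0.175
grasp_force: 60.3
```

Request:
drive_tool:
  increments:
    - {"claw": 0.0,"dx": -0.001,"dy": 0,"dz": 0,"wx": 0,"wy": 0,"wz": 0}
    - {"claw": 0.0,"dx": 0,"dy": 0,"dz": 0,"wx": 0,"wy": 0,"wz": 0}

```text
t: 28.4
eef_pos: [0.6438, 0.2638, 0.1128]
tool_rot: [0.0, 0.747, 0.664, 0.006]
contact_force: [8.8, 8.0, -4.8]
gripper_width: 0.174
grasp_force: 60.1
```

Request:
drive_tool:
  increments:
    - {"claw": 0.05,"dx": 0,"dy": 0,"dz": 0,"wx": 0,"wy": 0,"wz": 0}
    - {"claw": 0.05,"dx": 0,"dy": 0,"dz": 0,"wx": 0,"wy": 0,"wz": 0}
    - {"claw": 0.05,"dx": 0,"dy": 0,"dz": 0,"wx": 0,"wy": 0,"wz": 0}
    - {"claw": 0.05,"dx": 0,"dy": 0,"dz": -0.04,"wx": 0,"wy": 0,"wz": 0}
    - {"claw": 0.05,"dx": 0,"dy": 0,"dz": -0.05,"wx": 0,"wy": 0,"wz": 0}
    - {"claw": 0.05,"dx": -0.05,"dy": -0.02,"dz": -0.03,"wx": 0,"wy": 0,"wz": 0}
    - {"claw": 0.05,"dx": -0.05,"dy": -0.02,"dz": 0,"wx": 0,"wy": 0,"wz": 0}
    - {"claw": 0.05,"dx": 0,"dy": 0,"dz": 0,"wx": 0,"wy": 0,"wz": 0}
    - {"claw": 0.05,"dx": 0,"dy": 0,"dz": 0,"wx": 0,"wy": 0,"wz": 0}

```text
t: 29.52
eef_pos: [0.5903, 0.1653, 0.2316]
tool_rot: [0.001, 0.748, 0.664, 0.002]
contact_force: [0.9, -0.1, -1.1]
gripper_width: 0.584
grasp_force: 0.0
```

```bash
python3 - <<'E'
from h import *
p0,R0,o=pose();print(o["t"],p0.round(4),o["contact_force"])
p,C,d=look("end");section(C,d,(-.03,.0,.03))
L=(C-ORG)@RV
m=(abs(L[...,0]-.012)<.008)&(abs(L[...,2]-.087)<.004)&(d>.1);print("tall y ext",np.percentile(L[m][:,1],[1,99]))
m=(abs(L[...,0]-.004)<.005)&(abs(L[...,2]-.054)<.004)&(d>.1);print("low y ext",np.percentile(L[m][:,1],[1,99]))
z=C[...,2];M=(C-ORG*[1,1,0])@Ro.from_euler('z',YAW,degrees=True).as_matrix()
m=(z>.108)&(z<.122)&(abs(M[...,0]-.006)<.02)&(abs(M[...,1]-.08)<.03);blobs(m,M,20)
t,dt=read_camera("top");C=cloud("top",dt)
for n,x,y,zl in(("jar",.6,.021,.03),("weight",.4346,-.122,.012),("corner",.622,-.204,.015),("spool",.787,.086,.02),("meter",.772,-.096,.02)):
    m=(np.hypot(C[...,0]-x,C[...,1]-y)<(.1 if n=="meter" else .06))&(C[...,2]>zl)&(C[...,2]<.06);print(n,end=" ");blobs(m,C,30)
E
```

```text
29.525 [0.5903 0.1653 0.2316] [ 0.86372753 -0.07194248 -1.13163348]
y -0.03 top of leg z 0.0878
  leg x at z 0.05 0.085 [0.0147 0.0153 0.0159]
  leg x at z 0.028 0.05 [0.0148 0.0153 0.0159]
  foot z at x 0.022 0.0149
  foot z at x 0.03 0.0153
  foot z at x 0.038 0.0149
y 0.0 top of leg z 0.0878
  leg x at z 0.05 0.085 [0.0148 0.0154 0.0159]
  leg x at z 0.028 0.05 [0.0148 0.0154 0.0159]
  foot z at x 0.022 0.015
  foot z at x 0.03 0.0152
  foot z at x 0.038 0.0151
y 0.03 top of leg z 0.0879
  leg x at z 0.05 0.085 [0.0148 0.0154 0.016 ]
  leg x at z 0.028 0.05 [0.0147 0.0154 0.0159]
  foot z at x 0.022 0.0149
  foot z at x 0.03 0.0151
  foot z at x 0.038 0.0151
tall y ext [-0.04881443  0.04919007]Traceback (most recent call last):
  File "<stdin>", line 6, in <module>
    return _quantile_unchecked(
        a, q, axis, out, overwrite_input, method, keepdims, weights)
    return _ureduce(a,
                    func=_quantile_ureduce_func,
    ...<5 lines>...
                    overwrite_input=overwrite_input,
                    method=method)
    r = func(a, **kwargs)
    result = _quantile(arr,
                       quantiles=q,
    ...<2 lines>...
                       out=out,
                       weights=wgt)
    slices_having_nans = np.isnan(arr[-1, ...])
                                  ~~~^^^^^^^^^
IndexError: index -1 is out of bounds for axis 0 with size 0
```

View pics/end.png

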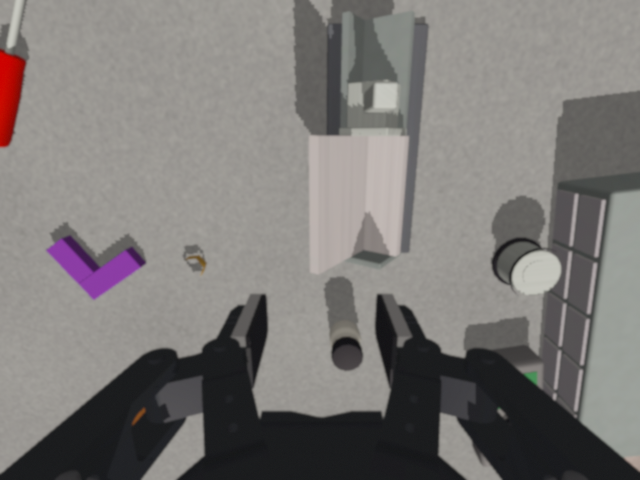

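The tall angle spans y ±49 mm, with the stop against both angles at (370,130). Nothing is near the gripper, so I'm handing in.

```bash
python3 -c "
from station import *
print(hand_in())"
```

```text
the job is handed in; nothing more can be done
None
```

The job is handed in at about 29.5 s of the 72 s allowed: both angles are nested and held flush by the end stop, and the corner plate is flat in its tray cut-out. The lower angle's flushness comes from the stop bearing on it, since the taller one hid it in the last view. The bystanders were not re-measured after the moves, and no verdict came back.

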